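# Put the bedside organiser back in order

## Task

Put the steel compact mirror flat in the big compartment of the orange slide-in tray and stand the amber vial in its small square well, then slide the loaded tray into the bay under the organiser's deck until it is fully home with its front flush. Stand all the eyedrop bottles upright on the blue strip on top of the organiser, in one straight row side by side with no more than about a finger's width between neighbours. Leave the spectacle case and the balm jar where they are.

Things in the scene. Friction and masses are not known exactly. Their poses are not given: they have to be found in the camera images.
- organiser: Fixed white box with brown wooden deck, 220 (x) x 141 (y) x 70 mm high; origin under its centre, z up. The deck's upper face is at z = 70. Inside is a hidden bay, open at the -x end (mouth) and running along +x at table level. With the drawer fully home its origin is at x = -35, y = 0 here, same yaw, front flush with the mouth, only the fin outside.
- mouth (a point): Middle of the bay's mouth at table level: organiser x = -110, y = 0. From here the bay runs 150 mm along +x to a stop; it is 125 wide (y -62.5 to 62.5) and 60 high. Two splayed guide cheeks, 30 high, reach 26 mm out in front and widen from 125 to about 150 mm.
- row (a point): Centre of the blue strip on the deck's upper face; the strip is 195 mm long (along the organiser's x) and 30 wide, from x = -97 to +97 of this point. Axes as the organiser's.
- drawer: Loose orange slide-in tray, 0.35 kg, standing on the cart, open on top: 150 (x) x 120 (y) mm, floor 3 thick, outer walls 4 thick, 18 high; origin under the centre of that rectangle. Its +x end enters the bay first. A grip fin stands outside the -x end. Inside: a large compartment in front (x -71 to 37, y -56 to 56) and a square vial well behind.
- fin (a point): Top of the tray's upright grip fin at its grip place: drawer x = -108, y = 0, z = 45 mm. The fin is 50 long (drawer x -125 to -75), 12 thick (y) and 45 high from the table; pinch it across y.
- pocket (a point): Centre of the large compartment on its inner floor: drawer x = -17, y = 0, z = 3 mm. Axes as the drawer's.
- well (a point): Centre of the vial well on its floor: drawer x = 56, y = 0, z = 3 mm. The well is 30 x 30 mm inside, its walls 4 thick, 16 high from the underside. Axes as the drawer's.
- mirror: Closed round steel compact mirror lying flat, 56 mm diameter, 16 thick, 70 g; origin at the centre of its underside. Starts in the grey round tray, with the vial.
- vial: Amber glass vial with black cap, standing: 20 mm diameter, 50 high (cap from 38 up), 25 g; origin at the centre of its foot.
- tray_a: Fixed white round tray in which the eyedrop bottles stand; 150 mm across the rim, 16 high, floor 3 thick, walls about 3; origin under its centre. The bottles stand about 47 mm from its centre.
- tray_b: Fixed grey round tray of the same shape that holds the mirror and vial; origin under its centre.
- case: Blue spectacle case, 160 x 62 x 44 mm, origin under its centre; leave alone.
- balm: Small green balm jar with white lid, 38 mm diameter, 28 high, origin under its centre; leave alone.
- bottle1: White eyedrop bottle with red cap and red band, standing: body 23 mm diameter and 48 high, cap 15 mm diameter up to 66, 22 g; origin at the centre of its foot. May be absent.
- bottle2: White eyedrop bottle with green cap and green band, standing: body 23 mm diameter and 48 high, cap 15 mm diameter up to 66, 22 g; origin at the centre of its foot. May be absent.
- bottle3: White eyedrop bottle with blue cap and blue band, standing: body 23 mm diameter and 48 high, cap 15 mm diameter up to 66, 22 g; origin at the centre of its foot. May be absent.
- bottle4: White eyedrop bottle with yellow cap and yellow band, standing: body 23 mm diameter and 48 high, cap 15 mm diameter up to 66, 22 g; origin at the centre of its foot. May be absent.
- bottle5: White eyedrop bottle with white cap and white band, standing: body 23 mm diameter and 48 high, cap 15 mm diameter up to 66, 22 g; origin at the centre of its foot. May be absent.
Mind the look-alikes: they are no part of the job. There is more than one size of the mirror; the job needs the smaller.

How it is judged:
On the way, in this order (a step that is already met when the one before it is completed fails the run):
1. mirror flat in the large compartment and vial standing in the well, the drawer still out of the bay (x of mirror in the frame of pocket between -0.03 and 0.03 m and y of mirror in the frame of pocket between -0.031 and 0.031 m and z of mirror in the frame of pocket between -0.004 and 0.006 m and angle between mirror's own z axis and vertical below 0.2 rad and x of vial in the frame of well between -0.008 and 0.008 m and y of vial in the frame of well between -0.008 and 0.008 m and z of vial in the frame of well between -0.004 and 0.006 m and angle between vial's own z axis and vertical below 0.3 rad and x of drawer in the frame of organiser below -0.07 m), for 0.2 s.
2. the loaded drawer is fully home in the bay (x of mirror in the frame of pocket between -0.03 and 0.03 m and y of mirror in the frame of pocket between -0.031 and 0.031 m and z of mirror in the frame of pocket between -0.004 and 0.006 m and angle between mirror's own z axis and vertical below 0.2 rad and x of vial in the frame of well between -0.008 and 0.008 m and y of vial in the frame of well between -0.008 and 0.008 m and z of vial in the frame of well between -0.004 and 0.006 m and angle between vial's own z axis and vertical below 0.3 rad and x of drawer in the frame of organiser between -0.041 and -0.028 m and y of drawer in the frame of organiser between -0.007 and 0.007 m and angle between the x axis of drawer and the x axis of organiser, either way round below 0.05 rad and angle between drawer's own z axis and vertical below 0.05 rad), for 0.2 s.
At the end, for the whole second after the job is handed in: Drawer home (within 6 mm of flush, 0.05 rad of straight) holding the mirror flat in the large compartment and the vial standing in the well; every bottle upright on the strip, within 12 mm of its centre line and with another bottle's centre within 52 mm; all at rest (all of step 2 and x of bottle1 in the frame of row between -0.105 and 0.105 m and y of bottle1 in the frame of row between -0.012 and 0.012 m and z of bottle1 in the frame of row between -0.004 and 0.005 m and angle between each of bottle1, bottle2, bottle3, bottle4, bottle5's own z axis and vertical below 0.12 rad and linear speed of each of bottle1, bottle2, bottle3, bottle4, bottle5, drawer, mirror below 0.02 m/s and (horizontal distance between bottle1 and bottle2 below 0.052 m or horizontal distance between bottle1 and bottle3 below 0.052 m or horizontal distance between bottle1 and bottle4 below 0.052 m or horizontal distance between bottle1 and bottle5 below 0.052 m) and x of bottle2 in the frame of row between -0.105 and 0.105 m and y of bottle2 in the frame of row between -0.012 and 0.012 m and z of bottle2 in the frame of row between -0.004 and 0.005 m and (horizontal distance between bottle2 and bottle1 below 0.052 m or horizontal distance between bottle2 and bottle3 below 0.052 m or horizontal distance between bottle2 and bottle4 below 0.052 m or horizontal distance between bottle2 and bottle5 below 0.052 m) and x of bottle3 in the frame of row between -0.105 and 0.105 m and y of bottle3 in the frame of row between -0.012 and 0.012 m and z of bottle3 in the frame of row between -0.004 and 0.005 m and (horizontal distance between bottle3 and bottle1 below 0.052 m or horizontal distance between bottle3 and bottle2 below 0.052 m or horizontal distance between bottle3 and bottle4 below 0.052 m or horizontal distance between bottle3 and bottle5 below 0.052 m) and x of bottle4 in the frame of row between -0.105 and 0.105 m and y of bottle4 in the frame of row between -0.012 and 0.012 m and z of bottle4 in the frame of row between -0.004 and 0.005 m and (horizontal distance between bottle4 and bottle1 below 0.052 m or horizontal distance between bottle4 and bottle2 below 0.052 m or horizontal distance between bottle4 and bottle3 below 0.052 m or horizontal distance between bottle4 and bottle5 below 0.052 m) and x of bottle5 in the frame of row between -0.105 and 0.105 m and y of bottle5 in the frame of row between -0.012 and 0.012 m and z of bottle5 in the frame of row between -0.004 and 0.005 m and (horizontal distance between bottle5 and bottle1 below 0.052 m or horizontal distance between bottle5 and bottle2 below 0.052 m or horizontal distance between bottle5 and bottle3 below 0.052 m or horizontal distance between bottle5 and bottle4 below 0.052 m) and (horizontal distance between any of bottle1, bottle2 and bottle3 below 0.052 m or horizontal distance between any of bottle1, bottle2 and bottle4 below 0.052 m or horizontal distance between any of bottle1, bottle2 and bottle5 below 0.052 m) and (horizontal distance between any of bottle1, bottle3 and bottle2 below 0.052 m or horizontal distance between any of bottle1, bottle3 and bottle4 below 0.052 m or horizontal distance between any of bottle1, bottle3 and bottle5 below 0.052 m) and (horizontal distance between any of bottle1, bottle4 and bottle2 below 0.052 m or horizontal distance between any of bottle1, bottle4 and bottle3 below 0.052 m or horizontal distance between any of bottle1, bottle4 and bottle5 below 0.052 m) and (horizontal distance between any of bottle1, bottle5 and bottle2 below 0.052 m or horizontal distance between any of bottle1, bottle5 and bottle3 below 0.052 m or horizontal distance between any of bottle1, bottle5 and bottle4 below 0.052 m) and (horizontal distance between any of bottle2, bottle3 and bottle1 below 0.052 m or horizontal distance between any of bottle2, bottle3 and bottle4 below 0.052 m or horizontal distance between any of bottle2, bottle3 and bottle5 below 0.052 m) and (horizontal distance between any of bottle2, bottle4 and bottle1 below 0.052 m or horizontal distance between any of bottle2, bottle4 and bottle3 below 0.052 m or horizontal distance between any of bottle2, bottle4 and bottle5 below 0.052 m) and (horizontal distance between any of bottle2, bottle5 and bottle1 below 0.052 m or horizontal distance between any of bottle2, bottle5 and bottle3 below 0.052 m or horizontal distance between any of bottle2, bottle5 and bottle4 below 0.052 m) and (horizontal distance between any of bottle3, bottle4 and bottle1 below 0.052 m or horizontal distance between any of bottle3, bottle4 and bottle2 below 0.052 m or horizontal distance between any of bottle3, bottle4 and bottle5 below 0.052 m) and (horizontal distance between any of bottle3, bottle5 and bottle1 below 0.052 m or horizontal distance between any of bottle3, bottle5 and bottle2 below 0.052 m or horizontal distance between any of bottle3, bottle5 and bottle4 below 0.052 m) and (horizontal distance between any of bottle4, bottle5 and bottle1 below 0.052 m or horizontal distance between any of bottle4, bottle5 and bottle2 below 0.052 m or horizontal distance between any of bottle4, bottle5 and bottle3 below 0.052 m) and linear speed of vial below 0.03 m/s); the robot touches nothing.
It fails at once if a bystander (case or balm jar) is moved more than 3 cm (distance of any of case, balm from where it was at the start of the episode above 0.03 m).
Of bottle1, bottle2, bottle3, bottle4, bottle5 only 3 to 5 are there at a start; the rules pass over those that are not, and their reading is None.
At some moment in a run one of mirror, drawer may be knocked a few centimetres aside while the robot is not near it.
It also fails if it takes over 210 s, if anything falls off the work surface, if the arm or the gripper's body presses on something with over 40 N, if the wrist force passes 120 N, or if a joint passes its speed limit or range.

## Robot

A 6-joint arm with a two-finger parallel gripper is mounted at the origin on the work surface. World frame = base frame: x ahead of the robot, y to its left, z up, the work surface at z = 0. Lengths are in m, angles in rad, forces in N, time in s.
With the tool pointing down it reaches from about 0.225 to 0.875 m from the base axis. Payload 3.4 kg.
Tool frame: the origin (TCP) lies between the finger pads; the fingertips stand 11 mm ahead of it and the grasp point (between the pads) lies 8 mm behind it; z points along the fingers, y is the line along which they close (so a half turn about z gives the same grasp; the last joint's range is limited). The gripper opens to 85 mm and grips with 20 to 120 N. Pads are 22 mm wide; open, the fingers measure 114 mm over their backs; the gripper's body (76 mm by 85 mm) begins 54 mm behind the grasp point. The pads swing forward as they close: fully open they stand 13 mm farther back than shut.
Start: joints at [-1.452, 0.276, 1.505, -0, 1.361, -0.121], TCP at [0.137, -0.559, 0.242] pointing down, gripper open.
Joint ranges: [-2.89, 2.89], [-0.75, 2.08], [0.22, 2.7], [-1.18, 4.32], [0.11, 2.71], [-2.7, 2.7]. Speed limits (rad/s): [2.57, 2.57, 3.14, 3.14, 3.14, 3.14].

## Interface

Orientations are given as a unit quaternion [w, x, y, z].
In Python, from rig import sensors, eyes, manip gives the robot as it stands.
- The arm moves only by the tool drive_tool, never from a script. Its argument "deltas" is a list of rows, each an object with "linear": the shift along the world's x, y, z in mm, a list of three; "twist": the turn about the world's z in degrees; "claw": the opening, from 0 (shut) to 1 (fully open). In form: [{"linear": [tx, ty, tz], "twist": twist, "claw": claw}, ...]. A call has 1 to 12 rows; each row is the pose to reach, as a shift and turn from the pose commanded when the call began; what a row does not reach only later rows make up. A row lasts 1/12 s, in which the tool goes at most 41.7 mm and 7.16 degrees, less where a joint would pass 70% of its speed; a pose out of reach is approached as far as the arm can. A call with a gripper value outside its range is refused whole. The fingers move at their own pace and stop on an object; "squeeze" is the grip in N (left out, the last holds). Time passes only in rows, so rows that repeat a pose let the fingers close. It gives the time, the measured TCP pose, the force, the opening and the grip force at its end, in the units of the state.
- sensors.get_state(): the state, without advancing time (a new reading comes with each control period).
- eyes.get_image(name): name is "scene" or "top"; returns the picture (384x512x3 uint8, red, green, blue); there is no depth.
- eyes.camera_model(name): a dict with "intrinsics" (3x3 intrinsics, pixels), "dist" ([k1, k2, p1, p2, k3] as OpenCV has them; the pictures are not rectified), "R" (3x3) and "t" (3): a world point X has camera coordinates R X + t. Camera axes: x right, y down, z forward; pixel columns grow to the right and rows downward; lengths in m; the calibration is good to about 2 mm. A picture is of the moment at which its call begins. camera_model takes no time and is no camera call.
- manip.sign_off(): hands the job in; it is judged then, once.
The state is a dict: "clock": time; "qpos": joint angles; "qd": joint speeds; "effort": joint torques, N m; "position": TCP position; "ee_rot": TCP orientation; "contact_force": force on the tool from outside, world axes, zero at the start; "moment": the same for the moment, N m; "width": finger opening in m; "gripper_force": force on a finger pad.
Only numpy, scipy, OpenCV 4.12 (cv2) and the standard library are available. Lean on these libraries where they do the work, as an engineer would, in place of code of your own. Each camera call takes 0.05 s, during which the arm holds its last target. There are 200 camera calls.

## Working session

There is one attempt and no reset: what is moved stays moved. The work goes in short steps, Python scripts to look and compute and a tool call to move; the robot and the scene stay as the last step left them, time stands still between calls to the robot, and variables do not carry over. Pictures are saved under pics/ and viewed, at most 14 in all, crops included, and the job is handed in when it is done.

Besides the shell and the picture viewer there is one more tool, called after "Request:" as name([rows], argument=value, ...), one row to a line, values as JSON. drive_tool: Moves the arm, as the interface text tells. Its arguments: {"type":"object","properties":{"deltas":{"type":"array","items":{"type":"object","properties":{"linear":{"type":"array","items":{"type":"number"}},"twist":{"type":"number"},"claw":{"type":"number"}}}},"squeeze":{"type":"number"}},"required":["deltas"]}

```bash
mkdir -p pics; cat > h.py <<'E'
import numpy as np, cv2
from rig import sensors, eyes, manip
def cam(n):
    m=eyes.camera_model(n); return [np.array(m[k],float) for k in("intrinsics","dist","R","t")]
def px2w(n,uv,z):
    K,d,R,t=cam(n); uv=np.array(uv,float).reshape(-1,1,2)
    p=cv2.undistortPoints(uv,K,d).reshape(-1,2); c=-R.T@t
    r=np.c_[p,np.ones(len(p))]@R
    return c+r*((z-c[2])/r[:,2])[:,None]
def w2px(n,X):
    K,d,R,t=cam(n); return cv2.projectPoints(np.array(X,float).reshape(-1,1,3),cv2.Rodrigues(R)[0],t,K,d)[0].reshape(-1,2)
def snap(n,f,crop=None,s=1):
    im=eyes.get_image(n)[:,:,::-1].copy(); cv2.imwrite('pics/raw_'+f,im)
    if crop: x0,y0,x1,y1=crop; im=im[y0:y1,x0:x1]
    if s!=1: im=cv2.resize(im,None,fx=s,fy=s,interpolation=cv2.INTER_CUBIC)
    cv2.imwrite('pics/'+f,im)
E
python3 - <<'E'
from h import *
snap('top','a.png',s=1.5); snap('scene','b.png',s=1.5)
for n in('top','scene'):
    K,d,R,t=cam(n);print(n,K[0,0],-R.T@t,R[2])
print(sensors.get_state())
E
```

```text
top 472.3259669911217 [ 0.29820493 -0.05010338  1.28561975] [ 0.1668936   0.02648276 -0.98561919]
scene 373.78399586792807 [ 0.87212563 -0.56101197  0.84809658] [-0.38015172  0.53306925 -0.75585835]
{'clock': 0.1, 'qpos': array([-1.45199284e+00,  2.76541910e-01,  1.50602060e+00,  3.13892203e-05,
        1.36067682e+00, -1.20984418e-01]), 'qd': array([ 5.51825722e-05, -2.17103272e-03, -2.61522538e-03, -2.18604447e-03,
        8.53799996e-04, -2.02497635e-03]), 'effort': array([ 9.35902353e-04, -4.17699337e+01, -2.46404904e+01, -1.23597151e-04,
        5.76464998e-03,  1.47620983e-05]), 'position': array([ 0.13652106, -0.55809598,  0.24151479]), 'ee_rot': array([-8.23321053e-04,  9.92821382e-01,  1.19603619e-01,  1.62445342e-05]), 'contact_force': array([ 0.07934625,  0.70335105, -0.42234816]), 'moment': array([-0.0211498 ,  0.0447307 , -0.00679289]), 'gripper_force': 0.0, 'width': 0.08523831333017053}
```

View pics/a.png

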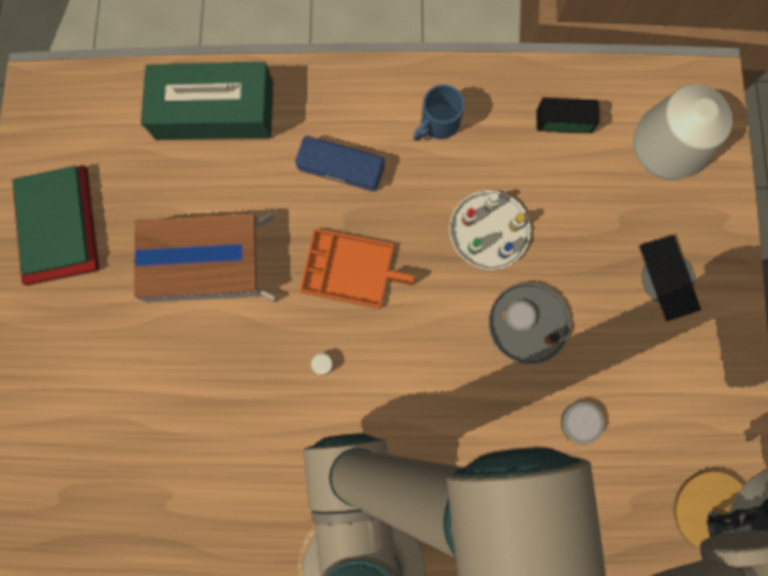

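View pics/b.png

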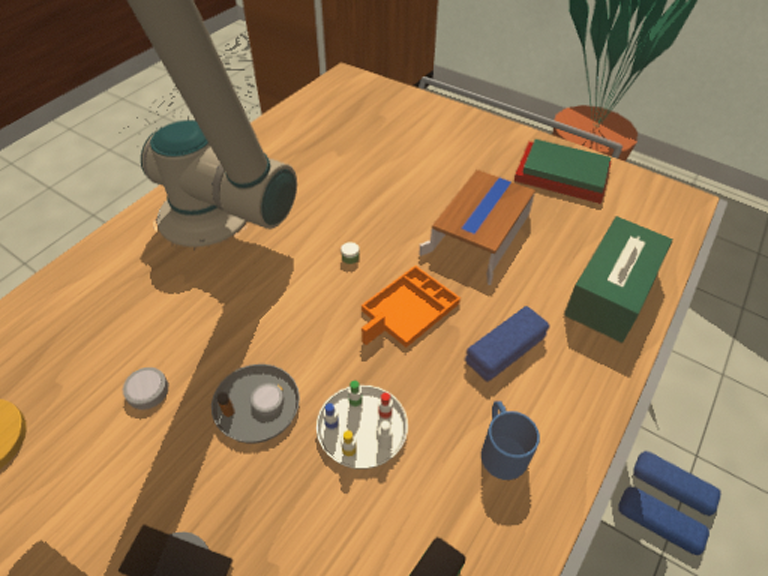

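```bash
python3 - <<'E'
from h import *
im=cv2.imread('pics/raw_a.png')
a=cv2.resize(im[130:215,80:285],None,fx=3.9,fy=3.9,interpolation=cv2.INTER_CUBIC)
cv2.imwrite('pics/c.png',a)
a=im[118:252,285:395]; cv2.imwrite('pics/d.png',cv2.resize(a,None,fx=4.4,fy=4.4,interpolation=cv2.INTER_CUBIC))
E
```

```text
(no output)
```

View pics/c.png

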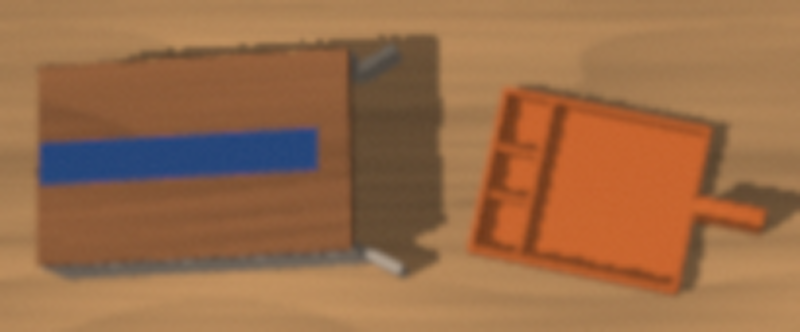

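View pics/d.png

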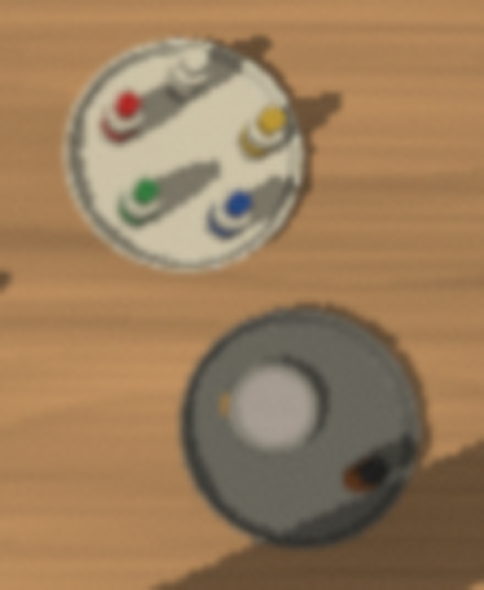

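```bash
python3 - <<'E'
from h import *
C=lambda p:(np.array(p)+.5)/3.9-.5+[80,130]
D=lambda p:(np.array(p)+.5)/4.4-.5+[285,118]
np.set_printoptions(precision=4,suppress=True)
w=lambda f,p,z:px2w('top',f(p),z)[:,:2]
d=w(C,[(38,66),(350,48),(354,248),(40,264)],.07);print('deck',d,d.mean(0))
s=w(C,[(40,145),(318,128),(318,168),(40,185)],.07);print('strip',s,s.mean(0))
for q in(d,s):
    v=(q[0]-q[1])+(q[3]-q[2]);print('yaw',np.degrees(np.arctan2(v[1],v[0])),np.linalg.norm(v)/2)
r=w(C,[(508,88),(716,124),(682,292),(472,248)],.018);print('drawer',r,r.mean(0))
v=(r[0]-r[1])+(r[3]-r[2]);print('yaw',np.degrees(np.arctan2(v[1],v[0])),np.linalg.norm(v)/2, np.linalg.norm(r[0]-r[3]))
print('fin',w(C,[(765,215)],.045))
print('bottles r,w,y,g,b',w(D,[(127,104),(192,68),(272,121),(146,190),(238,205)],.066))
print('mirror',w(D,[(273,407)],.019),'vial',w(D,[(375,470)],.053),'ta',w(D,[(185,154)],.016),'tb',w(D,[(304,425)],.016))
K,dd,R,t=cam('scene')
# scene checks from b.png/1.5
S=lambda p:np.array(p)/1.5-.17
for n,p,z in[('r',(386,398),.066),('w',(385,426),.066),('y',(347,436),.066),('g',(355,385),.066),('b',(330,408),.066),('mir',(267,398),.019),('vial',(223,397),.053)]:
    print(n,px2w('scene',S(p),z)[0,:2])
E
```

```text
deck [[0.6116 0.4169]
 [0.6234 0.197 ]
 [0.4845 0.189 ]
 [0.4725 0.406 ]] [0.548  0.3022]
strip [[0.5554 0.4115]
 [0.5672 0.2169]
 [0.5394 0.2157]
 [0.5273 0.4096]] [0.5473 0.3134]
yaw 93.12920586778594 0.2187371858769268
yaw 93.51141167030096 0.19456635643237613
drawer [[ 0.6078  0.0932]
 [ 0.5819 -0.0543]
 [ 0.4626 -0.031 ]
 [ 0.4929  0.1159]] [0.5363 0.031 ]
yaw 79.19343079599909 0.14990940786617094 0.11713323302214267
fin [[ 0.5123 -0.0878]]
bottles r,w,y,g,b [[ 0.6265 -0.1878]
 [ 0.6493 -0.2278]
 [ 0.6163 -0.2755]
 [ 0.5733 -0.1983]
 [ 0.5643 -0.2535]]
mirror [[ 0.448  -0.2798]] vial [[ 0.4064 -0.3338]] ta [[ 0.6078 -0.2293]] tb [[ 0.4373 -0.2992]]
r [ 0.63   -0.1889]
w [ 0.6559 -0.23  ]
y [ 0.6181 -0.2763]
g [ 0.5757 -0.1976]
b [ 0.568  -0.2534]
mir [ 0.4512 -0.2808]
vial [ 0.4085 -0.3324]
```

Request:
drive_tool([
  {"linear": [313, 277, -100], "twist": 38, "claw": 0.85},
  {"linear": [313, 277, -100], "twist": 38, "claw": 0.85},
  {"linear": [313, 277, -100], "twist": 38, "claw": 0.85},
  {"linear": [313, 277, -100], "twist": 38, "claw": 0.85},
  {"linear": [313, 277, -100], "twist": 38, "claw": 0.85},
  {"linear": [313, 277, -100], "twist": 38, "claw": 0.85},
  {"linear": [313, 277, -100], "twist": 38, "claw": 0.85},
  {"linear": [313, 277, -100], "twist": 38, "claw": 0.85},
  {"linear": [313, 277, -100], "twist": 38, "claw": 0.85},
  {"linear": [313, 277, -100], "twist": 38, "claw": 0.85},
  {"linear": [313, 277, -100], "twist": 38, "claw": 0.85},
  {"linear": [313, 277, -100], "twist": 38, "claw": 0.85},
], squeeze=30)

```text
clock: 1.1
position: [0.451, -0.2786, 0.141]
ee_rot: [-0.001, 0.899, 0.438, -0.0]
contact_force: [-1.3, -0.3, 1.6]
width: 0.0724
gripper_force: 0.0
```

Request:
drive_tool([
  {"linear": [0, -2, -40]},
  {"linear": [0, -2, -80]},
  {"linear": [0, -2, -85]},
  {"linear": [0, -2, -90]},
  {"linear": [0, -2, -90]},
  {"linear": [0, -2, -90]},
])

```text
$.deltas[0]: bad value
```

```bash
python3 - <<'E'
from h import *
print(sensors.get_state()['position'])
snap('scene','e.png',(120,220,300,340),4)
snap('top','e2.png',(285,150,395,250),4)
E
```

```text
[ 0.45098947 -0.27863708  0.14095404]
```

View pics/e.png

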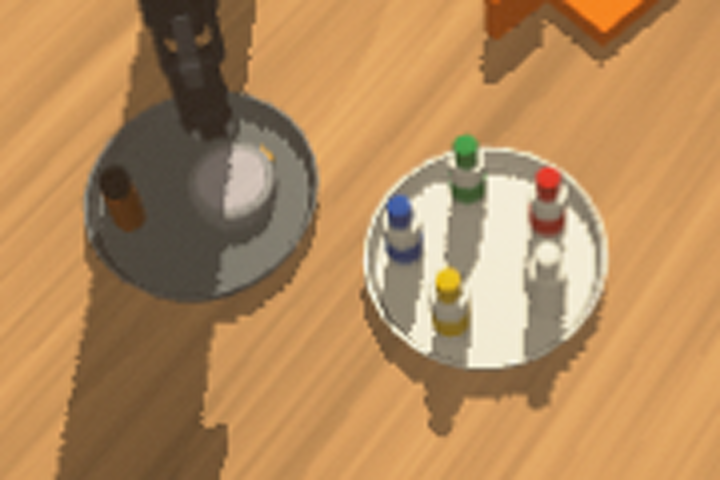

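The crop shows the small mirror at (232,180) and the upright vial at (120,195) in the grey tray; the larger disc lies outside it. Choice confirmed.

Request:
drive_tool([
  {"linear": [-1, -2, -35], "twist": 0, "claw": 0.85},
  {"linear": [-1, -2, -70], "twist": 0, "claw": 0.85},
  {"linear": [-1, -2, -95], "twist": 0, "claw": 0.85},
  {"linear": [-1, -2, -110], "twist": 0, "claw": 0.85},
  {"linear": [-1, -2, -120], "twist": 0, "claw": 0.85},
  {"linear": [-1, -2, -124], "twist": 0, "claw": 0.85},
  {"linear": [-1, -2, -124], "twist": 0, "claw": 0.4},
  {"linear": [-1, -2, -124], "twist": 0, "claw": 0.4},
  {"linear": [-1, -2, -124], "twist": 0, "claw": 0.4},
  {"linear": [-1, -2, -124], "twist": 0, "claw": 0.4},
  {"linear": [-1, -2, -124], "twist": 0, "claw": 0.4},
  {"linear": [-1, -2, -124], "twist": 0, "claw": 0.4},
], squeeze=30)

```text
clock: 2.2
position: [0.4491, -0.284, 0.0192]
ee_rot: [0.001, 0.9, 0.436, 0.0]
contact_force: [-0.6, -0.1, 3.3]
width: 0.054
gripper_force: 32.0
```

Request:
drive_tool([
  {"linear": [0, 0, 15], "twist": 0, "claw": 0.4},
  {"linear": [0, 0, 40], "twist": 0, "claw": 0.4},
  {"linear": [0, 0, 70], "twist": 0, "claw": 0.4},
  {"linear": [10, 30, 90], "twist": 4, "claw": 0.4},
  {"linear": [20, 65, 90], "twist": 8, "claw": 0.4},
  {"linear": [30, 100, 90], "twist": 12, "claw": 0.4},
  {"linear": [40, 135, 90], "twist": 16, "claw": 0.4},
  {"linear": [50, 170, 90], "twist": 20, "claw": 0.4},
  {"linear": [60, 205, 90], "twist": 24, "claw": 0.4},
  {"linear": [70, 240, 90], "twist": 27, "claw": 0.4},
  {"linear": [80, 270, 90], "twist": 27, "claw": 0.4},
  {"linear": [86, 299, 90], "twist": 27, "claw": 0.4},
])

```text
clock: 3.2
position: [0.5354, 0.0176, 0.1086]
ee_rot: [0.0, 0.773, 0.635, 0.001]
contact_force: [-0.2, -0.4, -0.3]
width: 0.0541
gripper_force: 32.1
```

```bash
python3 - <<'E'
from h import *
snap('scene','f.png',(200,150,340,250),5)
snap('top','f2.png',(190,130,290,220),5)
im=np.hstack([cv2.resize(cv2.imread('pics/f.png'),(400,286)),cv2.resize(cv2.imread('pics/f2.png'),(400,360))[:286]])
print(sensors.get_state()['position'])
E
```

```text
[0.53521807 0.01952663 0.10844938]
```

View pics/f.png

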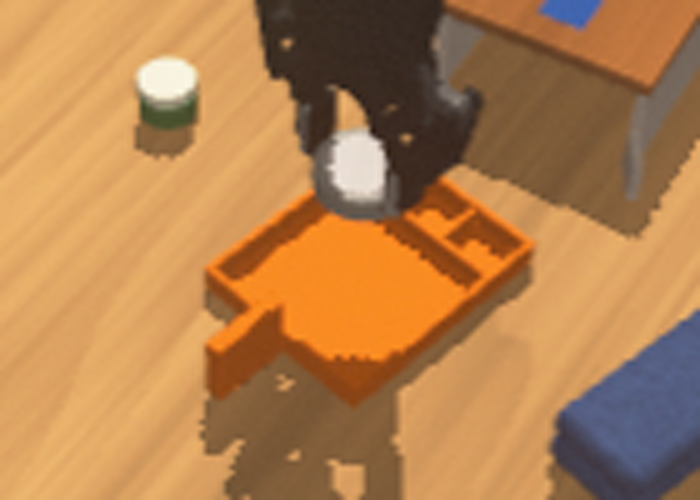

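```bash
python3 - <<'E'
from h import *
S=lambda p:(np.array(p)+.5)/5-.5+[200,150]
print(px2w('scene',S([(356,168)]),.108), sensors.get_state()['position'])
# drawer top corners in scene: fin-side-left, fin-side-right(bottom), far right
c=px2w('scene',S([(206,270),(356,388),(535,245)]),.018)[:,:2];print(c,(c[0]+c[2])/2)
v=c[2]-c[1];print(np.degrees(np.arctan2(v[1],v[0])),np.linalg.norm(v),np.linalg.norm(c[0]-c[1]))
E
```

```text
[[0.53463728 0.01639347 0.108     ]] [0.53521807 0.01952663 0.10844938]
[[ 0.46534432 -0.02780505]
 [ 0.58024062 -0.04852845]
 [ 0.61108857  0.09475932]] [0.53821645 0.03347713]
77.85042054864003 0.1465707415920747 0.11675023827223074
```

Request:
drive_tool([
  {"linear": [0, -3, -35], "twist": 0, "claw": 0.4},
  {"linear": [0, -3, -65], "twist": 0, "claw": 0.4},
  {"linear": [0, -3, -80], "twist": 0, "claw": 0.4},
  {"linear": [0, -3, -88], "twist": 0, "claw": 0.4},
  {"linear": [0, -3, -89], "twist": 0, "claw": 0.4},
  {"linear": [0, -3, -89], "twist": 0, "claw": 0.75},
  {"linear": [0, -3, -89], "twist": 0, "claw": 0.75},
  {"linear": [0, -3, -88], "twist": 0, "claw": 0.75},
  {"linear": [0, -3, -85], "twist": 0, "claw": 0.75},
  {"linear": [0, -3, -60], "twist": 0, "claw": 0.75},
  {"linear": [0, -3, -30], "twist": 0, "claw": 0.75},
  {"linear": [0, -3, 0], "twist": 0, "claw": 0.75},
])

```text
clock: 4.3
position: [0.5341, 0.0124, 0.1095]
ee_rot: [-0.0, 0.773, 0.634, -0.0]
contact_force: [0.4, -0.6, 0.6]
width: 0.0642
gripper_force: 0.0
```

Request:
drive_tool([
  {"linear": [-127, -345, 0], "twist": -25, "claw": 0.6},
  {"linear": [-127, -345, 0], "twist": -25, "claw": 0.6},
  {"linear": [-127, -345, 0], "twist": -25, "claw": 0.6},
  {"linear": [-127, -345, 0], "twist": -25, "claw": 0.6},
  {"linear": [-127, -345, 0], "twist": -25, "claw": 0.6},
  {"linear": [-127, -345, 0], "twist": -25, "claw": 0.6},
  {"linear": [-127, -345, 0], "twist": -25, "claw": 0.6},
  {"linear": [-127, -345, 0], "twist": -25, "claw": 0.6},
  {"linear": [-127, -345, 0], "twist": -25, "claw": 0.6},
  {"linear": [-127, -345, 0], "twist": -25, "claw": 0.6},
  {"linear": [-127, -345, 0], "twist": -25, "claw": 0.6},
  {"linear": [-127, -345, 0], "twist": -25, "claw": 0.6},
])

```text
clock: 5.3
position: [0.4073, -0.3322, 0.1086]
ee_rot: [-0.0, 0.892, 0.452, 0.0]
contact_force: [0.3, 0.9, -0.2]
width: 0.0517
gripper_force: 0.0
```

Request:
drive_tool([
  {"linear": [0, 0, -30], "twist": 0, "claw": 0.6},
  {"linear": [0, 0, -55], "twist": 0, "claw": 0.6},
  {"linear": [0, 0, -70], "twist": 0, "claw": 0.6},
  {"linear": [0, 0, -74], "twist": 0, "claw": 0.6},
  {"linear": [0, 0, -74], "twist": 0, "claw": 0.1},
  {"linear": [0, 0, -74], "twist": 0, "claw": 0.1},
  {"linear": [0, 0, -74], "twist": 0, "claw": 0.1},
  {"linear": [0, 0, -74], "twist": 0, "claw": 0.1},
  {"linear": [0, 0, -74], "twist": 0, "claw": 0.1},
  {"linear": [0, 0, -65], "twist": 0, "claw": 0.1},
  {"linear": [0, 0, -40], "twist": 0, "claw": 0.1},
  {"linear": [0, 0, 0], "twist": 0, "claw": 0.1},
], squeeze=25)

```text
clock: 6.3
position: [0.4055, -0.3306, 0.1068]
ee_rot: [-0.004, 0.892, 0.452, -0.001]
contact_force: [0.3, -0.7, -1.0]
width: 0.0189
gripper_force: 26.8
```

Request:
drive_tool([
  {"linear": [13, 38, 0], "twist": 3, "claw": 0.1},
  {"linear": [26, 76, 0], "twist": 6, "claw": 0.1},
  {"linear": [39, 114, 0], "twist": 9, "claw": 0.1},
  {"linear": [52, 152, 0], "twist": 12, "claw": 0.1},
  {"linear": [65, 190, 0], "twist": 15, "claw": 0.1},
  {"linear": [78, 228, 0], "twist": 18, "claw": 0.1},
  {"linear": [91, 266, 0], "twist": 21, "claw": 0.1},
  {"linear": [104, 304, 0], "twist": 24, "claw": 0.1},
  {"linear": [117, 342, 0], "twist": 25, "claw": 0.1},
  {"linear": [130, 380, 0], "twist": 25, "claw": 0.1},
  {"linear": [142, 410, 0], "twist": 25, "claw": 0.1},
  {"linear": [142, 420, 0], "twist": 25, "claw": 0.1},
])

```text
clock: 7.3
position: [0.5522, 0.0916, 0.1095]
ee_rot: [0.001, 0.772, 0.635, 0.002]
contact_force: [0.2, 0.1, -0.3]
width: 0.0188
gripper_force: 26.8
```

Request:
drive_tool([
  {"linear": [0, 0, -15], "twist": 0, "claw": 0.1},
  {"linear": [0, 0, -30], "twist": 0, "claw": 0.1},
  {"linear": [0, 0, -40], "twist": 0, "claw": 0.1},
  {"linear": [0, 0, -45], "twist": 0, "claw": 0.1},
  {"linear": [0, 0, -45], "twist": 0, "claw": 0.1},
  {"linear": [0, 0, -45], "twist": 0, "claw": 0.1},
])

```text
clock: 7.8
position: [0.5497, 0.0869, 0.0636]
ee_rot: [0.0, 0.773, 0.634, 0.0]
contact_force: [0.7, 0.3, -0.3]
width: 0.0186
gripper_force: 26.8
```

```bash
python3 - <<'E'
from h import *
snap('top','g2.png',(190,130,290,220),6)
snap('scene','g.png',(220,150,330,240),7)
print(sensors.get_state()['position'])
E
```

```text
[0.55017279 0.08702708 0.06411334]
```

View pics/g.png

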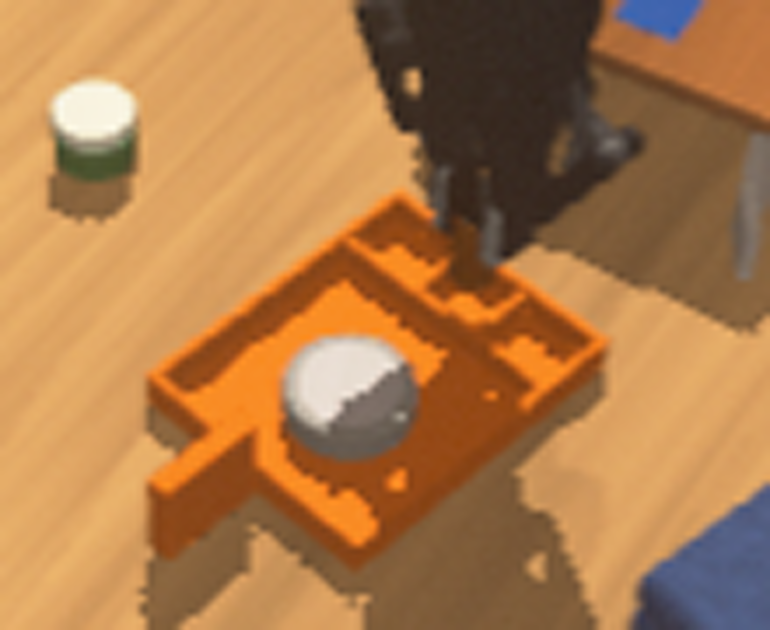

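```bash
cat >> h.py <<'E'
from scipy.optimize import least_squares
LOC=np.array([(75,60),(-75,60),(-75,-60),(75,-60)])/1000
def dpose(n,uv,idx=(0,1,2,3),x0=(.538,.033,1.37)):
    L=LOC[list(idx)]
    def P(p,L,z):
        c,s=np.cos(p[2]),np.sin(p[2]); return np.c_[L@np.array([[c,s],[-s,c]])+p[:2],np.full(len(L),z)]
    f=least_squares(lambda p:(w2px(n,P(p,L,.018))-uv).ravel(),x0)
    return f.x,np.abs(f.fun).max()
E
python3 - <<'E'
from h import *
S=lambda p:(np.array(p)+.5)/7-.5+[220,150]
p,e=dpose('scene',S([(400,193),(150,378),(355,570),(607,345)]));print(p,np.degrees(p[2]),e)
x=np.array([np.cos(p[2]),np.sin(p[2])]);y=np.array([-x[1],x[0]])
print('well',p[:2]+.056*x)
m=px2w('scene',S([(347,385)]),.019)[0,:2]-p[:2]+.017*x;print('mirror in pocket',m@x,m@y)
print('vial foot',px2w('scene',S([(468,278)]),.033))
print('well corners pred px', (w2px('scene',[np.r_[p[:2]+a*x+b*y,.016] for a,b in[(.041,.015),(.041,-.015),(.071,-.015)]])-[220,150]+.5)*7)
E
```

```text
[0.53954739 0.03062021 1.36940853] 78.46132901024215 1.6837612476007564
well [0.55074903 0.08548845]
mirror in pocket -3.741654470591245e-05 0.0018818244356505495
vial foot [[0.55050662 0.08054842 0.033     ]]
well corners pred px [[421.69759074 297.40105222]
 [474.47719041 336.95017555]
 [522.90647685 298.762472  ]]
```

View pics/g2.png

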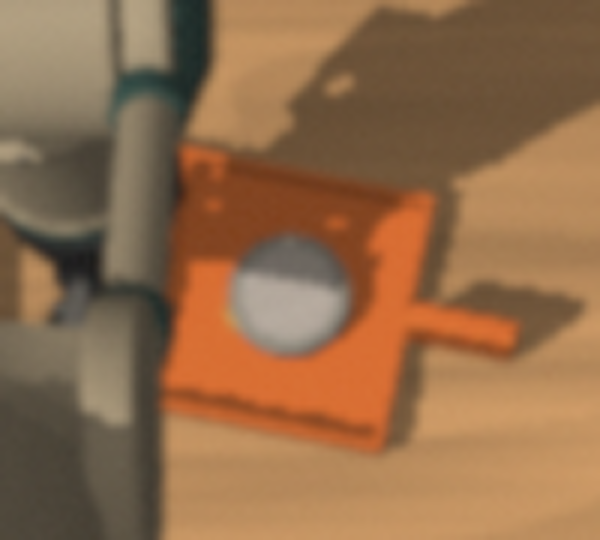

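Request:
drive_tool([
  {"linear": [0, -1, -8], "twist": 0, "claw": 0.1},
  {"linear": [0, -1, -14], "twist": 0, "claw": 0.1},
  {"linear": [0, -1, -20], "twist": 0, "claw": 0.1},
  {"linear": [0, -1, -24], "twist": 0, "claw": 0.1},
  {"linear": [0, -1, -26], "twist": 0, "claw": 0.1},
  {"linear": [0, -1, -26], "twist": 0, "claw": 0.1},
  {"linear": [0, -1, -26], "twist": 0, "claw": 0.1},
])

```text
clock: 8.48
position: [0.5493, 0.0866, 0.037]
ee_rot: [-0.0, 0.773, 0.634, -0.0]
contact_force: [-0.3, 0.6, -0.6]
width: 0.019
gripper_force: 26.7
```

```bash
python3 - <<'E'
from h import *
snap('scene','i.png',(260,160,320,205),12)
s=sensors.get_state();print(s['position'],s['contact_force'],s['moment'])
E
```

```text
[0.54937346 0.08657295 0.03713031] [ 0.48488769  0.86667164 -1.05681359] [ 0.23763129 -0.01844854 -0.00786892]
```

View pics/i.png

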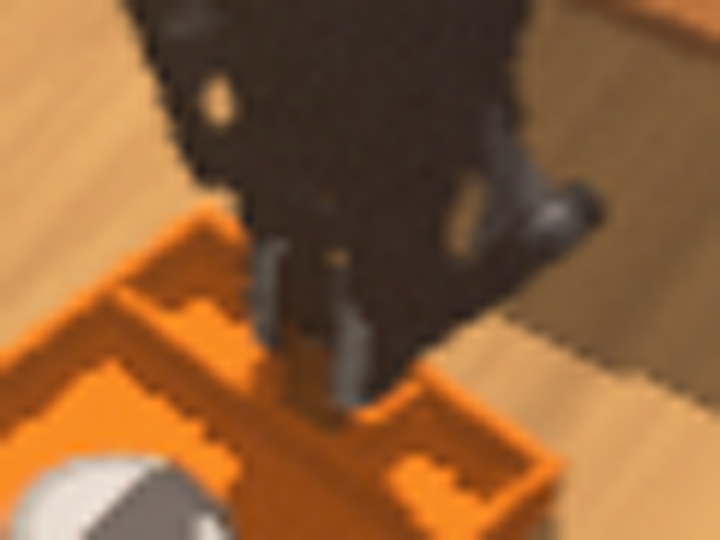

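Request:
drive_tool([
  {"linear": [0, 0, -2], "twist": 0, "claw": 0.1},
  {"linear": [0, 0, -2], "twist": 0, "claw": 0.1},
  {"linear": [0, 0, -2], "twist": 0, "claw": 0.3},
  {"linear": [0, 0, -2], "twist": 0, "claw": 0.5},
  {"linear": [0, 0, -2], "twist": 0, "claw": 0.5},
  {"linear": [0, 0, -2], "twist": 0, "claw": 0.5},
  {"linear": [0, 0, 20], "twist": 0, "claw": 0.5},
  {"linear": [0, 0, 50], "twist": 0, "claw": 0.5},
  {"linear": [0, -40, 80], "twist": 0, "claw": 0.5},
  {"linear": [0, -80, 90], "twist": 0, "claw": 0.5},
  {"linear": [-10, -120, 90], "twist": 0, "claw": 0.5},
  {"linear": [-30, -160, 90], "twist": 0, "claw": 0.5},
])

```text
clock: 9.53
position: [0.5261, -0.0675, 0.1291]
ee_rot: [0.003, 0.773, 0.635, 0.002]
contact_force: [0.4, -1.1, -0.3]
width: 0.0428
gripper_force: 0.0
```

Request:
drive_tool([
  {"linear": [-10, -20, 0], "twist": 0, "claw": 0.5},
  {"linear": [-10, -20, 0], "twist": 0, "claw": 0.5},
  {"linear": [-10, -20, 0], "twist": 0, "claw": 0.5},
])

```text
clock: 9.78
position: [0.513, -0.0862, 0.1274]
ee_rot: [-0.0, 0.774, 0.633, 0.0]
contact_force: [0.2, 0.8, -0.1]
width: 0.0426
gripper_force: 0.0
```

```bash
python3 - <<'E'
from h import *
snap('scene','j.png',(230,150,320,240),5)
snap('top','j2.png',(190,130,290,220),4)
a=cv2.imread('pics/j.png');b=cv2.imread('pics/j2.png')
o=np.zeros((450,850,3),np.uint8);o[:450,:450]=a;o[:360,450:]=b
cv2.imwrite('pics/jj.png',cv2.resize(o,(800,424)))
print(sensors.get_state()['position'])
E
```

```text
[ 0.51378278 -0.08469653  0.12731736]
```

View pics/jj.png

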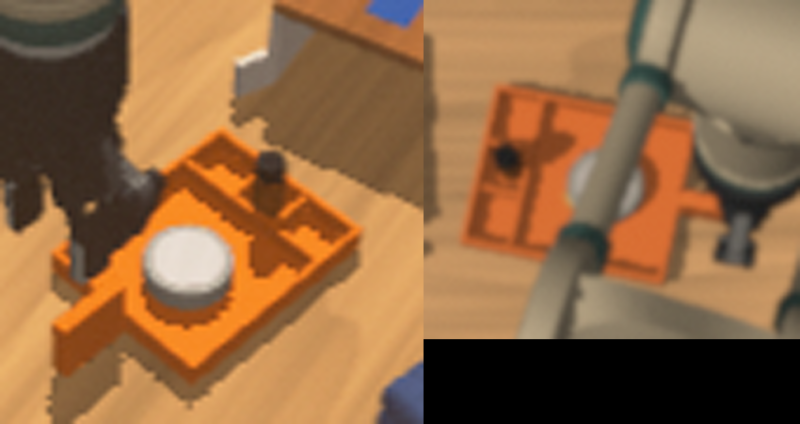

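```bash
python3 - <<'E'
from h import *
im=cv2.imread('pics/raw_b.png')
cv2.imwrite('pics/k.png',cv2.resize(im[108:190,275:360],None,fx=7,fy=7,interpolation=cv2.INTER_CUBIC))
for n,f,box in(('top','raw_a.png',(85,150,170,185)),('scene','raw_b.png',(305,115,345,160))):
    im=cv2.imread('pics/'+f).astype(int); x0,y0,x1,y1=box
    c=im[y0:y1,x0:x1]; m=(c[...,0]-c[...,2]>30)
    v,u=np.nonzero(m); w=px2w(n,np.c_[u+x0,v+y0],.07)[:,:2]
    r=cv2.minAreaRect((w*1000).astype(np.float32)); print(n,m.sum(),r,w.mean(0))
    q=w-w.mean(0); _,_,V=np.linalg.svd(q,full_matrices=False);print(np.degrees(np.arctan2(V[0,1],V[0,0])))
C=lambda p:(np.array(p)*850/800-[450,0]+.5)/4-.5+[190,130]
p,e=dpose('top',C([(500,86),(694,123),(667,282),(463,242)]));print(p,np.degrees(p[2]),e)
C=lambda p:(np.array(p)*850/800+.5)/5-.5+[230,150]
p,e=dpose('scene',C([(222,130),(53,253),(191,377),(361,232)]));print(p,np.degrees(p[2]),e)
E
```

```text
top 702 ((547.4940185546875, 314.72052001953125), (27.38138198852539, 191.23495483398438), 3.146310806274414) [0.54762017 0.31313587]
93.30285870726242
scene 351 ((548.70458984375, 313.0155029296875), (27.81661033630371, 190.74537658691406), 2.9287238121032715) [0.54887151 0.30877734]
-86.9597356721033
[0.53682335 0.0326623  1.42447032] 81.61613714698682 44.31441546544835
[0.53872353 0.03173039 1.3647992 ] 78.19723404205122 0.8345003974244776
```

View pics/k.png

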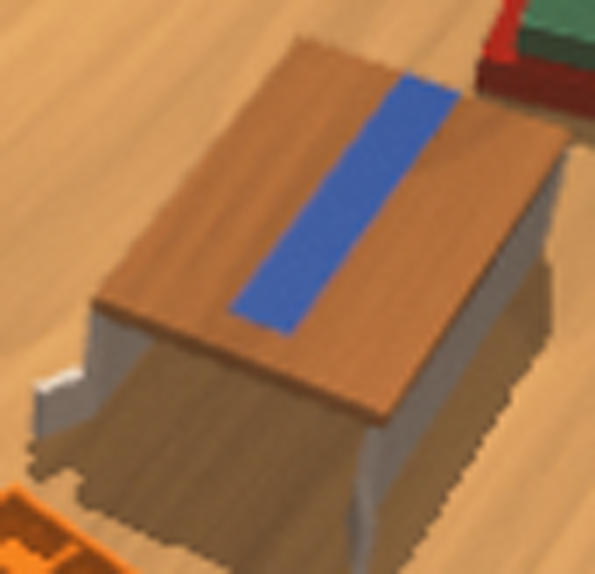

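```bash
python3 - <<'E'
from h import *
S=lambda p:(np.array(p)+.5)/7-.5+[275,108]
w=px2w('scene',S([(298,38),(568,132),(387,412),(95,298)]),.07)[:,:2];print(w,w.mean(0))
a=np.radians(93.15)
for o in(np.array([.548,.3022]),w.mean(0)):
    x=np.array([np.cos(a),np.sin(a)]);y=np.array([-x[1],x[0]])
    d=np.array([.5482,.3130])-o;print('strip in org',d@x,d@y)
    print('home',o-.035*x,'pre',o-.30*x,'fin home',o-.143*x)
E
```

```text
[[0.47432474 0.40401371]
 [0.61147207 0.41345424]
 [0.62416168 0.19960159]
 [0.48779796 0.19000646]] [0.54943911 0.301769  ]
strip in org 0.010772692216483299 -0.0007931597625444991
home [0.54992326 0.26725288] pre [0.56448505 0.00265327] fin home [0.55585788 0.15941606]
strip in org 0.01128211952551544 0.0006200955872667177
home [0.55136237 0.26682188] pre [0.56592417 0.00222227] fin home [0.55729699 0.15898506]
```

Request:
drive_tool([
  {"linear": [4, 10, -20], "twist": 0, "claw": 0.5},
  {"linear": [4, 10, -50], "twist": 0, "claw": 0.5},
  {"linear": [4, 10, -75], "twist": 0, "claw": 0.5},
  {"linear": [4, 10, -90], "twist": 0, "claw": 0.5},
  {"linear": [4, 10, -100], "twist": 0, "claw": 0.5},
  {"linear": [4, 10, -102], "twist": 0, "claw": 0.5},
  {"linear": [4, 10, -102], "twist": 0, "claw": 0.05},
  {"linear": [4, 10, -102], "twist": 0, "claw": 0.05},
  {"linear": [4, 10, -102], "twist": 0, "claw": 0.05},
  {"linear": [4, 10, -102], "twist": 0, "claw": 0.05},
  {"linear": [4, 10, -102], "twist": 0, "claw": 0.05},
  {"linear": [4, 10, -102], "twist": 0, "claw": 0.05},
], squeeze=60)

```text
clock: 10.88
position: [0.5179, -0.075, 0.0263]
ee_rot: [0.0, 0.773, 0.634, 0.001]
contact_force: [-1.8, 2.0, 6.6]
width: 0.0111
gripper_force: 59.5
```

Request:
drive_tool([
  {"linear": [2, 1, 0], "twist": 1, "claw": 0.05},
  {"linear": [6, 2, 0], "twist": 2, "claw": 0.05},
  {"linear": [11, 4, 0], "twist": 4, "claw": 0.05},
  {"linear": [16, 5, 0], "twist": 5.5, "claw": 0.05},
  {"linear": [21, 7, 0], "twist": 7, "claw": 0.05},
  {"linear": [26, 8, 0], "twist": 8.5, "claw": 0.05},
  {"linear": [31, 10, 0], "twist": 10, "claw": 0.05},
  {"linear": [36, 11, 0], "twist": 11.5, "claw": 0.05},
  {"linear": [41, 12, 0], "twist": 13, "claw": 0.05},
  {"linear": [46, 14, 0], "twist": 14, "claw": 0.05},
  {"linear": [49, 15, 0], "twist": 14.7, "claw": 0.05},
  {"linear": [50, 15, 0], "twist": 14.7, "claw": 0.05},
])

```text
clock: 11.88
position: [0.5649, -0.0615, 0.0263]
ee_rot: [-0.001, 0.684, 0.729, -0.003]
contact_force: [-10.5, -4.7, 12.9]
width: 0.0108
gripper_force: 61.0
```

```bash
python3 - <<'E'
from h import *
snap('scene','l.png',(230,150,330,235),7)
s=sensors.get_state();print(s['position'],s['contact_force'],s['width'],s['ee_rot'])
E
```

```text
[ 0.56491888 -0.06148551  0.02630091] [-8.30224956 -3.52395682 10.94532631] 0.011301993352869933 [-0.00094173  0.68459585  0.72891771 -0.0025725 ]
```

View pics/l.png

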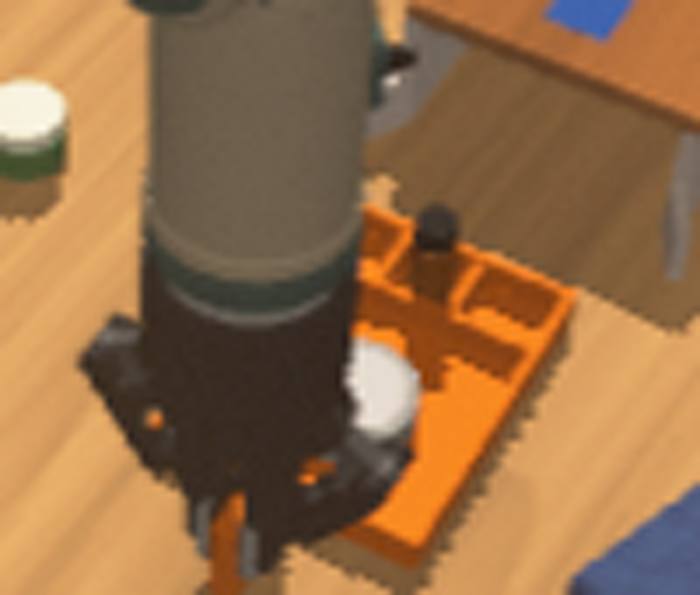

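```bash
python3 - <<'E'
from h import *
S=lambda p:(np.array(p)+.5)/7-.5+[230,150]
w=px2w('scene',S([(576,294),(412,560)]),.018)[:,:2];v=w[0]-w[1];print(w,np.degrees(np.arctan2(v[1],v[0])),np.linalg.norm(v))
a=np.radians(93.15);x=np.array([np.cos(a),np.sin(a)]);y=np.array([-x[1],x[0]])
for q in w: print((q-[.5487,.302])@x,(q-[.5487,.302])@y)
print((np.array([.5649,-.0615])-[.5487,.302])@x,(np.array([.5649,-.0615])-[.5487,.302])@y)
p=np.array([.5487,.302]);print([p+k*x for k in(-.3635,-.319,-.293,-.2,-.143)])
E
```

```text
[[ 0.61076888  0.12701779]
 [ 0.62367633 -0.02820393]] 94.75348953768635 0.15575745245470562
-0.17812852731118997 -0.052359798234099586
-0.33382498711771025 -0.056718284083164476
-0.36384097983785213 0.003798867019475348
[array([ 0.56867439, -0.06095079]), array([ 0.56622911, -0.01651802]), array([0.5648004 , 0.00944269]), array([0.55969004, 0.10230218]), array([0.55655788, 0.15921606])]
```

Request:
drive_tool([
  {"linear": [1, 3, 0], "twist": -0.5, "claw": 0.05},
  {"linear": [1, 8, 0], "twist": -0.5, "claw": 0.05},
  {"linear": [0, 14, 0], "twist": -0.5, "claw": 0.05},
  {"linear": [0, 20, 0], "twist": -0.5, "claw": 0.05},
  {"linear": [0, 26, 0], "twist": -0.5, "claw": 0.05},
  {"linear": [-1, 32, 0], "twist": -0.5, "claw": 0.05},
  {"linear": [-1, 38, 0], "twist": -0.5, "claw": 0.05},
  {"linear": [-1, 44, 0], "twist": -0.5, "claw": 0.05},
  {"linear": [-2, 50, 0], "twist": -0.5, "claw": 0.05},
  {"linear": [-2, 56, 0], "twist": -0.5, "claw": 0.05},
  {"linear": [-2, 60, 0], "twist": -0.5, "claw": 0.05},
  {"linear": [-2, 62, 0], "twist": -0.5, "claw": 0.05},
])

```text
clock: 12.93
position: [0.5668, 0.0008, 0.0263]
ee_rot: [0.002, 0.688, 0.725, 0.0]
contact_force: [0.2, -6.0, 4.9]
width: 0.0111
gripper_force: 59.5
```

Request:
drive_tool([
  {"linear": [-1, 4, 0], "twist": 0, "claw": 0.05},
  {"linear": [-2, 10, 0], "twist": 0, "claw": 0.05},
  {"linear": [-2, 16, 0], "twist": 0, "claw": 0.05},
  {"linear": [-3, 22, 0], "twist": 0, "claw": 0.05},
  {"linear": [-3, 28, 0], "twist": 0, "claw": 0.05},
  {"linear": [-3, 34, 0], "twist": 0, "claw": 0.05},
  {"linear": [-4, 40, 0], "twist": 0, "claw": 0.05},
  {"linear": [-4, 46, 0], "twist": 0, "claw": 0.05},
  {"linear": [-4, 52, 0], "twist": 0, "claw": 0.05},
  {"linear": [-5, 58, 0], "twist": 0, "claw": 0.05},
  {"linear": [-5, 62, 0], "twist": 0, "claw": 0.05},
  {"linear": [-5, 64, 0], "twist": 0, "claw": 0.05},
])

```text
clock: 13.93
position: [0.5617, 0.0648, 0.0263]
ee_rot: [0.002, 0.688, 0.725, 0.0]
contact_force: [0.7, -6.6, 5.5]
width: 0.011
gripper_force: 59.6
```

Entering freely. Continue to the last few mm.

Request:
drive_tool([
  {"linear": [0, 5, 0], "twist": 0, "claw": 0.05},
  {"linear": [-1, 12, 0], "twist": 0, "claw": 0.05},
  {"linear": [-1, 20, 0], "twist": 0, "claw": 0.05},
  {"linear": [-2, 28, 0], "twist": 0, "claw": 0.05},
  {"linear": [-2, 36, 0], "twist": 0, "claw": 0.05},
  {"linear": [-3, 44, 0], "twist": 0, "claw": 0.05},
  {"linear": [-3, 52, 0], "twist": 0, "claw": 0.05},
  {"linear": [-4, 60, 0], "twist": 0, "claw": 0.05},
  {"linear": [-4, 68, 0], "twist": 0, "claw": 0.05},
  {"linear": [-5, 76, 0], "twist": 0, "claw": 0.05},
  {"linear": [-5, 81, 0], "twist": 0, "claw": 0.05},
  {"linear": [-5, 84, 0], "twist": 0, "claw": 0.05},
])

```text
clock: 14.93
position: [0.5565, 0.1488, 0.0263]
ee_rot: [0.002, 0.688, 0.726, -0.0]
contact_force: [-0.4, -7.4, 5.8]
width: 0.0112
gripper_force: 59.7
```

Request:
drive_tool([
  {"linear": [0, 2, 0], "twist": 0, "claw": 0.05},
  {"linear": [0, 4, 0], "twist": 0, "claw": 0.05},
  {"linear": [0, 6, 0], "twist": 0, "claw": 0.05},
  {"linear": [0, 7, 0], "twist": 0, "claw": 0.05},
  {"linear": [0, 7, 0], "twist": 0, "claw": 0.05},
])

```text
clock: 15.35
position: [0.5564, 0.1554, 0.0263]
ee_rot: [0.002, 0.688, 0.725, -0.0]
contact_force: [0.1, -6.7, 6.2]
width: 0.0107
gripper_force: 59.8
```

Request:
drive_tool([
  {"linear": [0, 1, 0], "twist": 0, "claw": 0.05},
  {"linear": [0, 2, 0], "twist": 0, "claw": 0.05},
  {"linear": [0, 3, 0], "twist": 0, "claw": 0.05},
  {"linear": [0, 4, 0], "twist": 0, "claw": 0.05},
  {"linear": [0, 5, 0], "twist": 0, "claw": 0.05},
  {"linear": [0, 5, 0], "twist": 0, "claw": 0.05},
])

```text
clock: 15.85
position: [0.5564, 0.1577, 0.0263]
ee_rot: [0.003, 0.688, 0.726, -0.002]
contact_force: [0.5, -14.5, 8.5]
width: 0.0111
gripper_force: 59.9
```

Request:
drive_tool([
  {"linear": [0, -3, 0], "twist": 0, "claw": 0.05},
  {"linear": [0, -3, 0], "twist": 0, "claw": 0.4},
  {"linear": [0, -3, 0], "twist": 0, "claw": 0.4},
  {"linear": [0, -3, 0], "twist": 0, "claw": 0.4},
  {"linear": [0, -3, 30], "twist": 0, "claw": 0.4},
  {"linear": [0, -3, 65], "twist": 0, "claw": 0.4},
  {"linear": [0, -3, 100], "twist": 0, "claw": 0.4},
  {"linear": [2, -40, 125], "twist": 0, "claw": 0.45},
  {"linear": [4, -80, 125], "twist": 0, "claw": 0.45},
  {"linear": [6, -120, 125], "twist": 0, "claw": 0.45},
  {"linear": [8, -160, 125], "twist": 0, "claw": 0.45},
  {"linear": [10, -200, 125], "twist": 0, "claw": 0.45},
])

```text
clock: 16.85
position: [0.5653, -0.0392, 0.1504]
ee_rot: [0.0, 0.688, 0.725, 0.0]
contact_force: [1.1, 0.1, -0.0]
width: 0.0387
gripper_force: 0.0
```

Request:
drive_tool([
  {"linear": [2, -40, 0], "twist": 0, "claw": 0.45},
  {"linear": [4, -80, 0], "twist": 0, "claw": 0.45},
  {"linear": [6, -120, 0], "twist": 0, "claw": 0.45},
  {"linear": [8, -158, 0], "twist": 0, "claw": 0.45},
  {"linear": [8, -158, 0], "twist": 0, "claw": 0.45},
  {"linear": [8, -158, 0], "twist": 0, "claw": 0.45},
])

```text
clock: 17.35
position: [0.5734, -0.1977, 0.1496]
ee_rot: [-0.0, 0.69, 0.724, 0.0]
contact_force: [-0.3, 1.1, -0.4]
width: 0.0385
gripper_force: 0.0
```

```bash
python3 - <<'E'
from h import *
print(sensors.get_state()['position'])
snap('scene','m.png',(215,105,365,205),5.3)
E
```

```text
[ 0.57342    -0.19773495  0.1495974 ]
```

View pics/m.png

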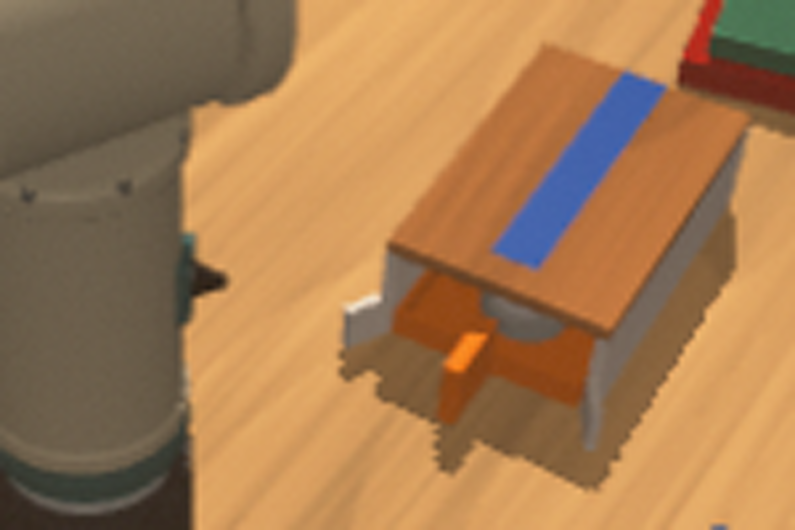

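```bash
python3 - <<'E'
from h import *
a=np.radians(93.15);x=np.array([np.cos(a),np.sin(a)]);y=np.array([-x[1],x[0]]);o=np.array([.5490,.302])
for d in(-.035,-.041):
  P=[np.r_[o+(d+q)*x+r*y,z] for q,r,z in[(-.125,0,.045),(-.125,-.006,0),(-.075,60e-3,0),(-.075,-60e-3,0),(-.075,-60e-3,.018)]]
  print(d,((w2px('scene',P)-[215,105]+.5)*5.3).round())
E
```

```text
-0.035 [[451. 372.]
 [453. 430.]
 [392. 334.]
 [575. 411.]
 [580. 390.]]
-0.041 [[446. 379.]
 [448. 437.]
 [387. 340.]
 [571. 418.]
 [575. 396.]]
```

Drawer is home (fin end at (455,370), front wall base at (393,332)–(582,405), matching the flush prediction). Now the green bottle.

Request:
drive_tool([
  {"linear": [1, 0, -40], "twist": 0, "claw": 0.45},
  {"linear": [1, 0, -75], "twist": 0, "claw": 0.45},
  {"linear": [1, 0, -100], "twist": 0, "claw": 0.45},
  {"linear": [1, 0, -115], "twist": 0, "claw": 0.45},
  {"linear": [1, 0, -115], "twist": 0, "claw": 0.45},
  {"linear": [1, 0, -115], "twist": 0, "claw": 0.15},
  {"linear": [1, 0, -115], "twist": 0, "claw": 0.15},
  {"linear": [1, 0, -115], "twist": 0, "claw": 0.15},
  {"linear": [1, 0, -115], "twist": 0, "claw": 0.15},
  {"linear": [1, 0, -90], "twist": 0, "claw": 0.15},
  {"linear": [1, 0, -50], "twist": 0, "claw": 0.15},
  {"linear": [1, 0, 0], "twist": 0, "claw": 0.15},
], squeeze=25)

```text
clock: 18.4
position: [0.5733, -0.1956, 0.1424]
ee_rot: [-0.002, 0.689, 0.725, -0.0]
contact_force: [0.7, -0.1, -0.6]
width: 0.0221
gripper_force: 26.7
```

Request:
drive_tool([
  {"linear": [-1, 20, 0], "twist": 0, "claw": 0.15},
  {"linear": [-2, 50, 0], "twist": 0, "claw": 0.15},
  {"linear": [-4, 90, 0], "twist": 0, "claw": 0.15},
  {"linear": [-6, 130, 0], "twist": 0, "claw": 0.15},
  {"linear": [-9, 170, 0], "twist": 0, "claw": 0.15},
  {"linear": [-11, 210, 0], "twist": 0, "claw": 0.15},
  {"linear": [-13, 250, 0], "twist": 0, "claw": 0.15},
  {"linear": [-15, 290, 0], "twist": 0, "claw": 0.15},
  {"linear": [-17, 330, 0], "twist": 0, "claw": 0.15},
  {"linear": [-19, 370, 0], "twist": 0, "claw": 0.15},
  {"linear": [-21, 410, 0], "twist": 0, "claw": 0.15},
  {"linear": [-23, 450, 0], "twist": 0, "claw": 0.15},
])

```text
clock: 19.4
position: [0.5512, 0.2559, 0.1431]
ee_rot: [0.0, 0.689, 0.725, 0.001]
contact_force: [1.3, -0.2, -0.0]
width: 0.0219
gripper_force: 26.8
```

Request:
drive_tool([
  {"linear": [-2, 40, 0], "twist": 0, "claw": 0.15},
  {"linear": [-4, 80, 0], "twist": 0, "claw": 0.15},
  {"linear": [-6, 110, 0], "twist": 0, "claw": 0.15},
  {"linear": [-7, 130, 0], "twist": 0, "claw": 0.15},
  {"linear": [-8, 140, 0], "twist": 0, "claw": 0.15},
  {"linear": [-8, 140, -10], "twist": 0, "claw": 0.15},
  {"linear": [-8, 140, -25], "twist": 0, "claw": 0.15},
  {"linear": [-8, 140, -38], "twist": 0, "claw": 0.15},
  {"linear": [-8, 140, -44], "twist": 0, "claw": 0.15},
  {"linear": [-8, 140, -46], "twist": 0, "claw": 0.15},
  {"linear": [-8, 140, -46], "twist": 0, "claw": 0.15},
])

```text
clock: 20.32
position: [0.5435, 0.3922, 0.1006]
ee_rot: [0.0, 0.689, 0.724, 0.001]
contact_force: [-5.8, -2.2, 21.1]
width: 0.0224
gripper_force: 30.6
```

Request:
drive_tool([
  {"linear": [0, 0, 3.5], "twist": 0, "claw": 0.15},
  {"linear": [0, 0, 3.5], "twist": 0, "claw": 0.15},
  {"linear": [0, 0, 3.5], "twist": 0, "claw": 0.45},
  {"linear": [0, 0, 3.5], "twist": 0, "claw": 0.45},
  {"linear": [0, 0, 3.5], "twist": 0, "claw": 0.45},
  {"linear": [0, 0, 25], "twist": 0, "claw": 0.45},
  {"linear": [0, 0, 60], "twist": 0, "claw": 0.45},
  {"linear": [10, -40, 80], "twist": 0, "claw": 0.45},
  {"linear": [16, -80, 80], "twist": 0, "claw": 0.45},
  {"linear": [22, -120, 80], "twist": 0, "claw": 0.45},
  {"linear": [28, -160, 80], "twist": 0, "claw": 0.45},
  {"linear": [34, -200, 80], "twist": 0, "claw": 0.45},
])

```text
clock: 21.32
position: [0.5773, 0.1919, 0.1755]
ee_rot: [0.0, 0.689, 0.725, -0.0]
contact_force: [0.4, -0.3, 0.3]
width: 0.0383
gripper_force: 0.0
```

Request:
drive_tool([
  {"linear": [51, -380, -26], "twist": 0, "claw": 0.45},
  {"linear": [51, -380, -26], "twist": 0, "claw": 0.45},
  {"linear": [51, -380, -26], "twist": 0, "claw": 0.45},
  {"linear": [51, -380, -26], "twist": 0, "claw": 0.45},
  {"linear": [51, -380, -26], "twist": 0, "claw": 0.45},
  {"linear": [51, -380, -26], "twist": 0, "claw": 0.45},
  {"linear": [51, -380, -26], "twist": 0, "claw": 0.45},
  {"linear": [51, -380, -26], "twist": 0, "claw": 0.45},
  {"linear": [51, -380, -26], "twist": 0, "claw": 0.45},
  {"linear": [51, -380, -26], "twist": 0, "claw": 0.45},
  {"linear": [51, -380, -26], "twist": 0, "claw": 0.45},
  {"linear": [51, -380, -26], "twist": 0, "claw": 0.45},
])

```text
clock: 22.32
position: [0.6279, -0.186, 0.149]
ee_rot: [-0.001, 0.689, 0.724, 0.0]
contact_force: [0.5, 0.4, -0.1]
width: 0.0385
gripper_force: 0.0
```

```bash
cat >> h.py <<'E'
A=np.radians(93.15);X=np.array([np.cos(A),np.sin(A)]);Y=np.array([-X[1],X[0]]);ROW=np.array([.5482,.3130])
E
python3 - <<'E'
from h import *
print(sensors.get_state()['position'])
# green cap on deck, both cameras
for n in('scene','top'):
    im=eyes.get_image(n).astype(int); cv2.imwrite(f'pics/n_{n}.png',im[:,:,::-1].astype(np.uint8))
    p=np.r_[ROW+.08*X,.136]; u0,v0=w2px(n,[p])[0]; print('pred',u0,v0)
    c=im[int(v0)-12:int(v0)+13,int(u0)-12:int(u0)+13]
    m=(c[...,1]-c[...,0]>25)&(c[...,1]-c[...,2]>15); v,u=np.nonzero(m); print(m.sum(),u.mean()+int(u0)-12,v.mean()+int(v0)-12) if m.any() else print('none')
E
```

```text
[ 0.62789498 -0.1860416   0.14895776]
pred 337.55355096883306 105.7416349186412
21 336.6190476190476 108.33333333333333
pred 87.49695978062778 165.89888567931305
20 89.9 166.45
```

Request:
drive_tool([
  {"linear": [0, -2, -40], "twist": 0, "claw": 0.45},
  {"linear": [0, -2, -75], "twist": 0, "claw": 0.45},
  {"linear": [0, -2, -100], "twist": 0, "claw": 0.45},
  {"linear": [0, -2, -114], "twist": 0, "claw": 0.45},
  {"linear": [0, -2, -114], "twist": 0, "claw": 0.15},
  {"linear": [0, -2, -114], "twist": 0, "claw": 0.15},
  {"linear": [0, -2, -114], "twist": 0, "claw": 0.15},
  {"linear": [0, -2, -114], "twist": 0, "claw": 0.15},
  {"linear": [0, -2, -100], "twist": 0, "claw": 0.15},
  {"linear": [0, -2, -70], "twist": 0, "claw": 0.15},
  {"linear": [0, -2, -35], "twist": 0, "claw": 0.15},
  {"linear": [0, -2, 0], "twist": 0, "claw": 0.15},
])

```text
clock: 23.42
position: [0.6284, -0.1879, 0.1523]
ee_rot: [0.0, 0.689, 0.725, 0.0]
contact_force: [0.4, -0.6, -1.4]
width: 0.022
gripper_force: 26.8
```

Request:
drive_tool([
  {"linear": [-3, 20, 0], "twist": 0, "claw": 0.15},
  {"linear": [-8, 50, 0], "twist": 0, "claw": 0.15},
  {"linear": [-14, 90, 0], "twist": 0, "claw": 0.15},
  {"linear": [-20, 130, 0], "twist": 0, "claw": 0.15},
  {"linear": [-26, 170, 0], "twist": 0, "claw": 0.15},
  {"linear": [-32, 210, 0], "twist": 0, "claw": 0.15},
  {"linear": [-38, 250, 0], "twist": 0, "claw": 0.15},
  {"linear": [-44, 290, 0], "twist": 0, "claw": 0.15},
  {"linear": [-50, 330, 0], "twist": 0, "claw": 0.15},
  {"linear": [-56, 370, 0], "twist": 0, "claw": 0.15},
  {"linear": [-62, 410, 0], "twist": 0, "claw": 0.15},
  {"linear": [-68, 440, 0], "twist": 0, "claw": 0.15},
])

```text
clock: 24.42
position: [0.5603, 0.2554, 0.1519]
ee_rot: [0.0, 0.688, 0.725, 0.002]
contact_force: [0.5, -0.1, 0.5]
width: 0.0221
gripper_force: 26.8
```

Request:
drive_tool([
  {"linear": [-4, 35, 0], "twist": 0, "claw": 0.15},
  {"linear": [-8, 65, 0], "twist": 0, "claw": 0.15},
  {"linear": [-12, 88, 0], "twist": 0, "claw": 0.15},
  {"linear": [-14, 101, 0], "twist": 0, "claw": 0.15},
  {"linear": [-14, 101, -5], "twist": 0, "claw": 0.15},
  {"linear": [-14, 101, -15], "twist": 0, "claw": 0.15},
  {"linear": [-14, 101, -28], "twist": 0, "claw": 0.15},
  {"linear": [-14, 101, -38], "twist": 0, "claw": 0.15},
  {"linear": [-14, 101, -43], "twist": 0, "claw": 0.15},
  {"linear": [-14, 101, -45], "twist": 0, "claw": 0.15},
  {"linear": [-14, 101, -46], "twist": 0, "claw": 0.15},
])

```text
clock: 25.33
position: [0.5466, 0.3518, 0.1034]
ee_rot: [-0.0, 0.689, 0.725, -0.0]
contact_force: [0.3, -0.2, 1.1]
width: 0.022
gripper_force: 26.8
```

Request:
drive_tool([
  {"linear": [0, 0, -1], "twist": 0, "claw": 0.15},
  {"linear": [0, 0, -1.5], "twist": 0, "claw": 0.15},
  {"linear": [0, 0, -1.5], "twist": 0, "claw": 0.45},
  {"linear": [0, 0, -1.5], "twist": 0, "claw": 0.45},
  {"linear": [0, 0, -1.5], "twist": 0, "claw": 0.45},
  {"linear": [0, 0, 20], "twist": 0, "claw": 0.45},
  {"linear": [0, 0, 55], "twist": 0, "claw": 0.45},
  {"linear": [4, -30, 80], "twist": 0, "claw": 0.45},
  {"linear": [10, -70, 80], "twist": 0, "claw": 0.45},
  {"linear": [15, -110, 80], "twist": 0, "claw": 0.45},
  {"linear": [20, -150, 80], "twist": 0, "claw": 0.45},
  {"linear": [25, -190, 80], "twist": 0, "claw": 0.45},
])

```text
clock: 26.33
position: [0.5715, 0.1614, 0.1846]
ee_rot: [0.0, 0.688, 0.725, 0.0]
contact_force: [0.4, 0.2, -0.3]
width: 0.0382
gripper_force: 0.0
```

Request:
drive_tool([
  {"linear": [45, -438, -32], "twist": 0, "claw": 0.45},
  {"linear": [45, -438, -32], "twist": 0, "claw": 0.45},
  {"linear": [45, -438, -32], "twist": 0, "claw": 0.45},
  {"linear": [45, -438, -32], "twist": 0, "claw": 0.45},
  {"linear": [45, -438, -32], "twist": 0, "claw": 0.45},
  {"linear": [45, -438, -32], "twist": 0, "claw": 0.45},
  {"linear": [45, -438, -32], "twist": 0, "claw": 0.45},
  {"linear": [45, -438, -32], "twist": 0, "claw": 0.45},
  {"linear": [45, -438, -32], "twist": 0, "claw": 0.45},
  {"linear": [45, -438, -32], "twist": 0, "claw": 0.45},
  {"linear": [45, -438, -32], "twist": 0, "claw": 0.45},
  {"linear": [45, -438, -32], "twist": 0, "claw": 0.45},
])

```text
clock: 27.33
position: [0.6167, -0.2815, 0.1512]
ee_rot: [0.002, 0.69, 0.723, -0.001]
contact_force: [0.5, -0.1, -0.3]
width: 0.0384
gripper_force: 0.0
```

Request:
drive_tool([
  {"linear": [0, 3, -30], "twist": 0, "claw": 0.45},
  {"linear": [0, 3, -70], "twist": 0, "claw": 0.45},
  {"linear": [0, 3, -100], "twist": 0, "claw": 0.45},
  {"linear": [0, 3, -116], "twist": 0, "claw": 0.45},
  {"linear": [0, 3, -116], "twist": 0, "claw": 0.15},
  {"linear": [0, 3, -116], "twist": 0, "claw": 0.15},
  {"linear": [0, 3, -116], "twist": 0, "claw": 0.15},
  {"linear": [0, 3, -116], "twist": 0, "claw": 0.15},
  {"linear": [0, 3, -100], "twist": 0, "claw": 0.15},
  {"linear": [0, 3, -70], "twist": 0, "claw": 0.15},
  {"linear": [0, 3, -35], "twist": 0, "claw": 0.15},
  {"linear": [0, 3, 0], "twist": 0, "claw": 0.15},
])

```text
clock: 28.33
position: [0.6165, -0.2719, 0.1544]
ee_rot: [0.001, 0.689, 0.725, 0.0]
contact_force: [0.7, 0.2, -0.1]
width: 0.0222
gripper_force: 26.8
```

Request:
drive_tool([
  {"linear": [-2, 20, 0], "twist": 0, "claw": 0.15},
  {"linear": [-5, 50, 0], "twist": 0, "claw": 0.15},
  {"linear": [-10, 90, 0], "twist": 0, "claw": 0.15},
  {"linear": [-15, 130, 0], "twist": 0, "claw": 0.15},
  {"linear": [-20, 170, 0], "twist": 0, "claw": 0.15},
  {"linear": [-25, 210, 0], "twist": 0, "claw": 0.15},
  {"linear": [-30, 250, 0], "twist": 0, "claw": 0.15},
  {"linear": [-35, 290, 0], "twist": 0, "claw": 0.15},
  {"linear": [-40, 330, 0], "twist": 0, "claw": 0.15},
  {"linear": [-45, 370, 0], "twist": 0, "claw": 0.15},
  {"linear": [-50, 410, 0], "twist": 0, "claw": 0.15},
  {"linear": [-55, 450, 0], "twist": 0, "claw": 0.15},
])

```text
clock: 29.33
position: [0.5613, 0.1801, 0.1537]
ee_rot: [0.001, 0.689, 0.725, 0.001]
contact_force: [1.3, 0.6, -0.6]
width: 0.0219
gripper_force: 26.9
```

Request:
drive_tool([
  {"linear": [-4, 40, 0], "twist": 0, "claw": 0.15},
  {"linear": [-8, 80, 0], "twist": 0, "claw": 0.15},
  {"linear": [-11, 115, 0], "twist": 0, "claw": 0.15},
  {"linear": [-14, 135, 0], "twist": 0, "claw": 0.15},
  {"linear": [-14, 136, -5], "twist": 0, "claw": 0.15},
  {"linear": [-14, 136, -15], "twist": 0, "claw": 0.15},
  {"linear": [-14, 136, -28], "twist": 0, "claw": 0.15},
  {"linear": [-14, 136, -38], "twist": 0, "claw": 0.15},
  {"linear": [-14, 136, -44], "twist": 0, "claw": 0.15},
  {"linear": [-14, 136, -47], "twist": 0, "claw": 0.15},
  {"linear": [-14, 136, -48], "twist": 0, "claw": 0.15},
])

```text
clock: 30.25
position: [0.5474, 0.3129, 0.1032]
ee_rot: [-0.0, 0.689, 0.725, -0.001]
contact_force: [0.7, 0.0, 0.8]
width: 0.0223
gripper_force: 26.9
```

Request:
drive_tool([
  {"linear": [0, 0, -1], "twist": 0, "claw": 0.15},
  {"linear": [0, 0, -1.5], "twist": 0, "claw": 0.15},
  {"linear": [0, 0, -1.5], "twist": 0, "claw": 0.45},
  {"linear": [0, 0, -1.5], "twist": 0, "claw": 0.45},
  {"linear": [0, 0, -1.5], "twist": 0, "claw": 0.45},
  {"linear": [0, 0, 20], "twist": 0, "claw": 0.45},
  {"linear": [0, 0, 50], "twist": 0, "claw": 0.45},
  {"linear": [1, -40, 50], "twist": 0, "claw": 0.45},
  {"linear": [2, -80, 50], "twist": 0, "claw": 0.45},
  {"linear": [3, -120, 50], "twist": 0, "claw": 0.45},
  {"linear": [5, -160, 50], "twist": 0, "claw": 0.45},
  {"linear": [7, -200, 50], "twist": 0, "claw": 0.45},
])

```text
clock: 31.25
position: [0.5543, 0.1124, 0.1544]
ee_rot: [0.0, 0.688, 0.725, 0.0]
contact_force: [0.0, -0.4, 0.4]
width: 0.0385
gripper_force: 0.0
```

Request:
drive_tool([
  {"linear": [12, -366, 0], "twist": 0, "claw": 0.45},
  {"linear": [12, -366, 0], "twist": 0, "claw": 0.45},
  {"linear": [12, -366, 0], "twist": 0, "claw": 0.45},
  {"linear": [12, -366, 0], "twist": 0, "claw": 0.45},
  {"linear": [12, -366, 0], "twist": 0, "claw": 0.45},
  {"linear": [12, -366, 0], "twist": 0, "claw": 0.45},
  {"linear": [12, -366, 0], "twist": 0, "claw": 0.45},
  {"linear": [12, -366, 0], "twist": 0, "claw": 0.45},
  {"linear": [12, -366, 0], "twist": 0, "claw": 0.45},
  {"linear": [12, -366, 0], "twist": 0, "claw": 0.45},
  {"linear": [12, -366, 0], "twist": 0, "claw": 0.45},
  {"linear": [12, -366, 0], "twist": 0, "claw": 0.45},
])

```text
clock: 32.25
position: [0.5661, -0.2516, 0.1538]
ee_rot: [-0.001, 0.689, 0.725, 0.0]
contact_force: [0.0, -0.0, 0.7]
width: 0.0383
gripper_force: 0.0
```

Request:
drive_tool([
  {"linear": [0, -2, -30], "twist": 0, "claw": 0.45},
  {"linear": [0, -2, -70], "twist": 0, "claw": 0.45},
  {"linear": [0, -2, -100], "twist": 0, "claw": 0.45},
  {"linear": [0, -2, -119], "twist": 0, "claw": 0.45},
  {"linear": [0, -2, -119], "twist": 0, "claw": 0.15},
  {"linear": [0, -2, -119], "twist": 0, "claw": 0.15},
  {"linear": [0, -2, -119], "twist": 0, "claw": 0.15},
  {"linear": [0, -2, -119], "twist": 0, "claw": 0.15},
  {"linear": [0, -2, -100], "twist": 0, "claw": 0.15},
  {"linear": [0, -2, -70], "twist": 0, "claw": 0.15},
  {"linear": [0, -2, -35], "twist": 0, "claw": 0.15},
  {"linear": [0, -2, 0], "twist": 0, "claw": 0.15},
])

```text
clock: 33.25
position: [0.5666, -0.254, 0.1568]
ee_rot: [0.001, 0.689, 0.725, 0.0]
contact_force: [0.4, -0.2, 0.4]
width: 0.0221
gripper_force: 26.8
```

Request:
drive_tool([
  {"linear": [0, 20, 0], "twist": 0, "claw": 0.15},
  {"linear": [-1, 50, 0], "twist": 0, "claw": 0.15},
  {"linear": [-2, 90, 0], "twist": 0, "claw": 0.15},
  {"linear": [-3, 130, 0], "twist": 0, "claw": 0.15},
  {"linear": [-4, 170, 0], "twist": 0, "claw": 0.15},
  {"linear": [-5, 210, 0], "twist": 0, "claw": 0.15},
  {"linear": [-6, 250, 0], "twist": 0, "claw": 0.15},
  {"linear": [-7, 290, 0], "twist": 0, "claw": 0.15},
  {"linear": [-8, 330, 0], "twist": 0, "claw": 0.15},
  {"linear": [-9, 370, 0], "twist": 0, "claw": 0.15},
  {"linear": [-10, 410, 0], "twist": 0, "claw": 0.15},
  {"linear": [-11, 440, 0], "twist": 0, "claw": 0.15},
])

```text
clock: 34.25
position: [0.5556, 0.1894, 0.1562]
ee_rot: [0.001, 0.688, 0.725, 0.002]
contact_force: [0.4, -0.3, 0.2]
width: 0.0223
gripper_force: 26.9
```

Request:
drive_tool([
  {"linear": [-2, 30, 0], "twist": 0, "claw": 0.15},
  {"linear": [-3, 55, 0], "twist": 0, "claw": 0.15},
  {"linear": [-4, 75, 0], "twist": 0, "claw": 0.15},
  {"linear": [-5, 86, 0], "twist": 0, "claw": 0.15},
  {"linear": [-5, 86, -5], "twist": 0, "claw": 0.15},
  {"linear": [-5, 86, -15], "twist": 0, "claw": 0.15},
  {"linear": [-5, 86, -28], "twist": 0, "claw": 0.15},
  {"linear": [-5, 86, -40], "twist": 0, "claw": 0.15},
  {"linear": [-5, 86, -47], "twist": 0, "claw": 0.15},
  {"linear": [-5, 86, -50], "twist": 0, "claw": 0.15},
  {"linear": [-5, 86, -51], "twist": 0, "claw": 0.15},
])

```text
clock: 35.17
position: [0.5502, 0.2706, 0.1021]
ee_rot: [-0.0, 0.689, 0.725, -0.001]
contact_force: [0.0, -0.2, -0.4]
width: 0.0221
gripper_force: 26.9
```

Request:
drive_tool([
  {"linear": [0, 0, -1], "twist": 0, "claw": 0.15},
  {"linear": [0, 0, -1], "twist": 0, "claw": 0.15},
  {"linear": [0, 0, -1], "twist": 0, "claw": 0.45},
  {"linear": [0, 0, -1], "twist": 0, "claw": 0.45},
  {"linear": [0, 0, -1], "twist": 0, "claw": 0.45},
  {"linear": [0, 0, 20], "twist": 0, "claw": 0.45},
  {"linear": [0, 0, 50], "twist": 0, "claw": 0.45},
  {"linear": [8, -40, 50], "twist": 0, "claw": 0.45},
  {"linear": [16, -80, 50], "twist": 0, "claw": 0.45},
  {"linear": [24, -118, 50], "twist": 0, "claw": 0.45},
  {"linear": [32, -156, 50], "twist": 0, "claw": 0.45},
  {"linear": [40, -194, 50], "twist": 0, "claw": 0.45},
])

```text
clock: 36.17
position: [0.5906, 0.0764, 0.1535]
ee_rot: [0.0, 0.688, 0.725, 0.0]
contact_force: [0.6, 1.3, -0.4]
width: 0.0383
gripper_force: 0.0
```

Request:
drive_tool([
  {"linear": [62, -306, 0], "twist": 0, "claw": 0.45},
  {"linear": [62, -306, 0], "twist": 0, "claw": 0.45},
  {"linear": [62, -306, 0], "twist": 0, "claw": 0.45},
  {"linear": [62, -306, 0], "twist": 0, "claw": 0.45},
  {"linear": [62, -306, 0], "twist": 0, "claw": 0.45},
  {"linear": [62, -306, 0], "twist": 0, "claw": 0.45},
  {"linear": [62, -306, 0], "twist": 0, "claw": 0.45},
  {"linear": [62, -306, 0], "twist": 0, "claw": 0.45},
  {"linear": [62, -306, 0], "twist": 0, "claw": 0.45},
  {"linear": [62, -306, 0], "twist": 0, "claw": 0.45},
  {"linear": [62, -306, 0], "twist": 0, "claw": 0.45},
  {"linear": [62, -306, 0], "twist": 0, "claw": 0.45},
])

```text
clock: 37.17
position: [0.6522, -0.2265, 0.153]
ee_rot: [-0.0, 0.688, 0.725, 0.0]
contact_force: [0.5, -0.5, 0.6]
width: 0.0383
gripper_force: 0.0
```

Request:
drive_tool([
  {"linear": [0, -2, -30], "twist": 0, "claw": 0.45},
  {"linear": [0, -2, -70], "twist": 0, "claw": 0.45},
  {"linear": [0, -2, -100], "twist": 0, "claw": 0.45},
  {"linear": [0, -2, -118], "twist": 0, "claw": 0.45},
  {"linear": [0, -2, -118], "twist": 0, "claw": 0.15},
  {"linear": [0, -2, -118], "twist": 0, "claw": 0.15},
  {"linear": [0, -2, -118], "twist": 0, "claw": 0.15},
  {"linear": [0, -2, -118], "twist": 0, "claw": 0.15},
  {"linear": [0, -2, -100], "twist": 0, "claw": 0.15},
  {"linear": [0, -2, -70], "twist": 0, "claw": 0.15},
  {"linear": [0, -2, -35], "twist": 0, "claw": 0.15},
  {"linear": [0, -2, 0], "twist": 0, "claw": 0.15},
])

```text
clock: 38.17
position: [0.6526, -0.2301, 0.1558]
ee_rot: [0.001, 0.689, 0.725, 0.0]
contact_force: [0.2, -0.0, -0.6]
width: 0.022
gripper_force: 26.8
```

Request:
drive_tool([
  {"linear": [-5, 20, 0], "twist": 0, "claw": 0.15},
  {"linear": [-12, 50, 0], "twist": 0, "claw": 0.15},
  {"linear": [-21, 88, 0], "twist": 0, "claw": 0.15},
  {"linear": [-30, 126, 0], "twist": 0, "claw": 0.15},
  {"linear": [-39, 164, 0], "twist": 0, "claw": 0.15},
  {"linear": [-48, 202, 0], "twist": 0, "claw": 0.15},
  {"linear": [-57, 240, 0], "twist": 0, "claw": 0.15},
  {"linear": [-66, 278, 0], "twist": 0, "claw": 0.15},
  {"linear": [-75, 316, 0], "twist": 0, "claw": 0.15},
  {"linear": [-84, 354, 0], "twist": 0, "claw": 0.15},
  {"linear": [-92, 390, 0], "twist": 0, "claw": 0.15},
  {"linear": [-94, 400, 0], "twist": 0, "claw": 0.15},
])

```text
clock: 39.17
position: [0.5573, 0.175, 0.1552]
ee_rot: [-0.0, 0.687, 0.726, 0.002]
contact_force: [0.2, -1.9, 0.1]
width: 0.0221
gripper_force: 26.9
```

Request:
drive_tool([
  {"linear": [-2, 25, 0], "twist": 0, "claw": 0.15},
  {"linear": [-4, 45, 0], "twist": 0, "claw": 0.15},
  {"linear": [-5, 58, 0], "twist": 0, "claw": 0.15},
  {"linear": [-5, 62, 0], "twist": 0, "claw": 0.15},
  {"linear": [-5, 62, -5], "twist": 0, "claw": 0.15},
  {"linear": [-5, 62, -15], "twist": 0, "claw": 0.15},
  {"linear": [-5, 62, -28], "twist": 0, "claw": 0.15},
  {"linear": [-5, 62, -40], "twist": 0, "claw": 0.15},
  {"linear": [-5, 62, -47], "twist": 0, "claw": 0.15},
  {"linear": [-5, 62, -50], "twist": 0, "claw": 0.15},
  {"linear": [-5, 62, -51], "twist": 0, "claw": 0.15},
])

```text
clock: 40.08
position: [0.5532, 0.2308, 0.1009]
ee_rot: [-0.0, 0.689, 0.725, -0.001]
contact_force: [-0.5, 0.1, -0.5]
width: 0.0222
gripper_force: 26.9
```

Request:
drive_tool([
  {"linear": [0, 0, -1], "twist": 0, "claw": 0.15},
  {"linear": [0, 0, -1], "twist": 0, "claw": 0.15},
  {"linear": [0, 0, -1], "twist": 0, "claw": 0.45},
  {"linear": [0, 0, -1], "twist": 0, "claw": 0.45},
  {"linear": [0, 0, -1], "twist": 0, "claw": 0.45},
  {"linear": [0, 0, 20], "twist": 0, "claw": 0.45},
  {"linear": [0, 0, 50], "twist": 0, "claw": 0.45},
  {"linear": [0, -40, 80], "twist": 0, "claw": 0.45},
  {"linear": [0, -80, 80], "twist": 0, "claw": 0.45},
  {"linear": [0, -120, 80], "twist": 0, "claw": 0.45},
  {"linear": [-20, -155, 80], "twist": 0, "claw": 0.45},
  {"linear": [-40, -190, 80], "twist": 0, "claw": 0.45},
])

```text
clock: 41.08
position: [0.5142, 0.0404, 0.1825]
ee_rot: [0.001, 0.689, 0.725, 0.001]
contact_force: [0.8, -1.7, -0.4]
width: 0.0385
gripper_force: 0.0
```

Request:
drive_tool([
  {"linear": [-20, -35, 0], "twist": 0, "claw": 0.45},
  {"linear": [-30, -70, 0], "twist": 0, "claw": 0.45},
  {"linear": [-40, -105, 0], "twist": 0, "claw": 0.45},
  {"linear": [-50, -140, 0], "twist": 0, "claw": 0.45},
  {"linear": [-50, -140, 0], "twist": 0, "claw": 0.45},
])

```text
clock: 41.5
position: [0.4623, -0.1033, 0.1825]
ee_rot: [0.002, 0.691, 0.723, -0.001]
contact_force: [0.6, 0.3, 0.2]
width: 0.0384
gripper_force: 0.0
```

```bash
python3 - <<'E'
from h import *
snap('scene','z.png',(215,85,365,205),3.7)
snap('top','z2.png',(80,125,220,215),3)
a=cv2.imread('pics/z.png')[:, :];b=cv2.imread('pics/z2.png')
b=cv2.resize(b,(800-a.shape[1],int(b.shape[0]*(800-a.shape[1])/b.shape[1])))
o=np.zeros((a.shape[0],800,3),np.uint8);o[:,:a.shape[1]]=a;o[:b.shape[0],a.shape[1]:]=b
cv2.imwrite('pics/zz.png',o); print(a.shape,b.shape)
for k in(.08,.04,0,-.04,-.08):
    P=np.r_[ROW+k*X,.136]; print((w2px('scene',[P])[0]-[215,85])*3.7)
a=cv2.imread('pics/raw_z2.png');b=cv2.imread('pics/raw_z.png')
E
```

```text
(444, 555, 3) (157, 245, 3)
[453.44813858  76.7440492 ]
[435.15480898 101.07078204]
[416.0605415  126.44942176]
[396.11855718 152.94063278]
[375.27890967 180.60910778]
```

View pics/zz.png

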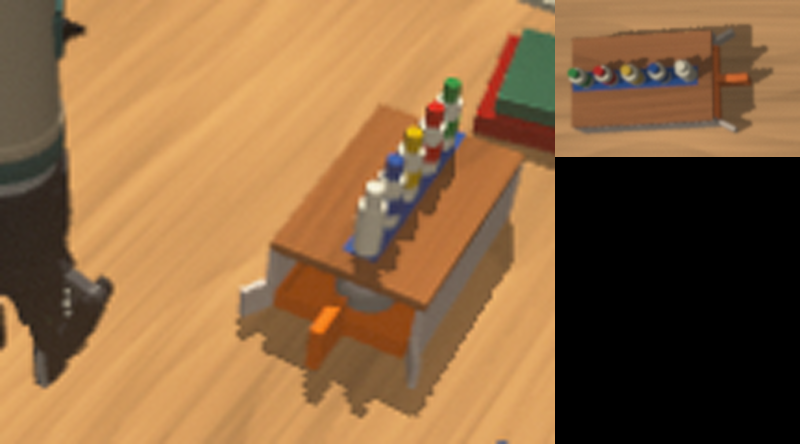

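```bash
python3 - <<'E'
from h import *
o=np.array([.5488,.302])
def col(f,box):
    im=cv2.imread('pics/'+f).astype(int);x0,y0,x1,y1=box;c=im[y0:y1,x0:x1]
    m=(c[...,2]-c[...,0]>120);v,u=np.nonzero(m);return u+x0,v+y0
u,v=col('raw_z2.png',(165,140,210,200)); w=px2w('top',np.c_[u,v],.018)[:,:2]-o; a,b=w@X,w@Y
print(len(u)); s=abs(b)>.012; print('front wall org x range',np.percentile(a[s],[2,10,50]) if s.any() else None, b[s].min(),b[s].max())
w=px2w('top',np.c_[u,v],.045)[:,:2]-o;a,b=w@X,w@Y;s=a<-.125;print('fin end',a.min(),'y',b[s].mean(), 'expected -0.160')
E
```

```text
45Traceback (most recent call last):
  File "<stdin>", line 7, in <module>
    return umr_minimum(a, axis, None, out, keepdims, initial, where)
ValueError: zero-size array to reduction operation minimum which has no identity
```

```bash
python3 - <<'E'
from h import *
o=np.array([.5488,.302])
im=cv2.imread('pics/raw_z2.png').astype(int);c=im[140:200,165:210]
v,u=np.nonzero((c[...,2]-c[...,0]>120)); uv=np.c_[u+165,v+140]
w=px2w('top',uv,.045)[:,:2]-o;print('fin px end x',(w@X).min(),'y',(w@Y).mean(),'expect -.160, 0')
v,u=np.nonzero((c[...,2]-c[...,0]>85)&(c[...,1]<105)); w=px2w('top',np.c_[u+165,v+140],.018)[:,:2]-o
s=(abs(w@Y)>.012)&(abs(w@Y)<.06)&(w@X<-.08);print(s.sum(),np.percentile((w@X)[s],[2,10,50]) if s.any() else 0,'expect front -.110')
E
```

```text
fin px end x -0.15648236734431917 y 0.0025886501434323416 expect -.160, 0
67 [-0.10582021 -0.10555451 -0.10274036] expect front -.110
```

```bash
python3 -c "
from rig import manip
print(manip.sign_off())"
```

```text
the job is handed in; nothing more can be done
None
```

The job is handed in, but sign-off returned no verdict: the loaded tray is home in the bay (mirror flat when last seen, vial last seen standing in its well before the push and now hidden under the deck), and all five bottles stand in one row on the blue strip.

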